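# Build up a wheel hub on its stub axle

## Task

Put the cart's wheel hub together on the upright stub axle: first the large bearing down onto the shoulder, then the hub over it with the flange down as it lies, then the small bearing into the top of the hub, and last the thrust washer over the thread, each part pushed fully home and let go before the next. Lower every part, never drop it, and leave the castle nut, the hex bolt and the pencil where they lie: the nut goes on later.

Things in the scene. Friction and masses are not known exactly. Their poses are not given: they have to be found in the camera images.
- stub_axle: stub axle bolted down (fixed), spindle upright: square dark plate 90x90x10 mm with four bolt heads (to z = 18), on it a 44 mm round boss up to a flat shoulder at z = 34, then the stepped spindle up to z = 87. Origin: centre of the plate's underside, z up the spindle axis. Undersides when fully home: large bearing at z = 34, hub 39, small bearing 61, washer 74 mm
- spindle_tip (a point): centre of the spindle's top end, 87 mm above the axle's origin, z up. Measured down from here the spindle is a blunt point widening from 10 to 16 mm diameter over 4 mm, a 16 mm thread to 13.5 mm, a 20 mm journal from 15.5 to 28.5 mm, a taper to the 26 mm journal at 32.5 mm, the shoulder at 53 mm
- wheel_hub: aluminium hub, loose, 0.4 kg, lying flange down as it goes on. Round flange 100 mm wide, 7 thick; above it a barrel 62 mm across, up to z = 28 (grip this; sides upright from z = 10). Inside: 57 mm recess 11 deep from below (for the large bearing), 30 mm bore, 49 mm recess 6 deep from above (for the small bearing). Origin: centre of underside, z up
- large_bearing: larger of two roller bearings, loose steel ring with rollers, 0.14 kg, 16 mm high, bore 29; lies wide end down, as it goes on: upright side 54 mm across up to z = 10 (grip here), narrowing to 45 mm above. Origin: centre of underside, z up
- small_bearing: smaller of two roller bearings, loose steel ring with rollers, 0.08 kg, 13 mm high, bore 22.5; lies narrow end down, as it goes on: 40 mm across up to z = 6, 43 mm from there to the top. When home, only its upper 7 mm stand out of the hub: grip it by these, or let it slide the last few mm. Origin: centre of underside, z up
- thrust_washer: plain thick steel washer, loose, lying flat, 0.05 kg, 40 mm across, bore 19, 6 thick; either face may be up. Origin: centre of underside, z up
- castle_nut: hexagonal steel castle nut, loose, 28 mm across, 17 high, on the bench; not used. Origin: centre of underside
- hex_bolt: steel hex bolt lying loose on the bench, 15x52x13 mm, long along its y; not used. Origin: centre of underside
- pencil: red pencil lying loose on the bench, 8x155x7 mm, long along its y; not used. Origin: centre of underside
Things that resemble listed ones, but are neither listed nor needed, are in the scene too. Leave any yellow look-alike of the thrust_washer alone.

How it is judged:
By the outcome, as a careful person would: the job done as asked, in the order asked, and still so for the second after the job is handed in, with the robot touching nothing.
It also fails if it takes over 96 s, if anything falls off the work surface, if the arm or the gripper's body presses on something with over 40 N, if the wrist force passes 120 N, or if a joint passes its speed limit or range.

## Robot

A 7-joint arm with a two-finger parallel gripper is mounted at the origin on the work surface; the furniture and walls round the work are solid. World frame = base frame: x ahead of the robot, y to its left, z up, the work surface at z = 0. Lengths are in m, angles in rad, forces in N, time in s.
With the tool pointing down it reaches from about 0.4 to 0.85 m from the base axis. Payload 4.5 kg.
Tool frame: the origin (TCP) lies at the very end of the fingers, on their centre line; the grasp point (between the pads) lies 19 mm behind it; z points along the fingers, y is the line along which they close (so a half turn about z gives the same grasp; the last joint's range is limited). The gripper opens to 85 mm and grips with 20 to 120 N. Pads are 22 mm wide; open, the fingers measure 114 mm over their backs; the gripper's body (76 mm by 85 mm) begins 54 mm behind the grasp point. The pads swing forward as they close: fully open they stand 13 mm farther back than shut.
Start: joints at [-1.151, 0.689, -0.195, 1.565, 0.157, 0.902, -0.215], TCP at [0.235, 0.579, 0.231] pointing down, gripper open.
Joint ranges: [-3.01, 3.01], [-0.46, 2.08], [-1.47, 1.51], [0.13, 2.56], [-1, 4.14], [0.04, 2.09], [-2.66, 2.66]. Speed limits (rad/s): [2.57, 2.57, 3.14, 3.14, 3.14, 3.14, 3.14].

## Interface

Orientations are given as [roll, pitch, yaw] about the fixed x, y, z axes, in that order (R = Rz(yaw) Ry(pitch) Rx(roll)).
In Python, from rig import arm, vision, workorder gives the robot as it stands.
- The arm moves only by the tool move_arm, never from a script. Its argument "series" is a list of rows, each an object of numbers: "x", "y", "z": the shift along the tool's x, y, z in units of 0.12 m (1.0 is 0.12 m); "wx", "wy", "wz": the turn, a rotation vector about the tool's x, y, z in units of pi/2 rad (1.0 is pi/2 rad). In form: [{"x": .., "y": .., "z": .., "wx": .., "wy": .., "wz": ..}, ...]. A call has exactly 8 rows; each row is the pose to reach, as a shift and turn from the pose commanded when the call began, along the tool's axes at that moment; what a row does not reach only later rows make up. A row lasts 1/12 s, in which the tool goes at most 41.7 mm and 7.16 degrees, less where a joint would pass 70% of its speed; a pose out of reach is approached as far as the arm can. A call with a number of a shift or a turn outside -1 to 1 is refused whole. A call with a gripper value outside its range is refused whole. "fingers" is the opening, from 0 (shut) to 1 (fully open), set as the call begins (left out, the last holds). The fingers move at their own pace and stop on an object; the grip force is fixed at half the most. Time passes only in rows, so rows that repeat a pose let the fingers close, or fill a call up. It gives the time, the measured TCP pose, the force, the opening and the grip force at its end, in the units of the state.
- arm.get_state(): the state, without advancing time (a new reading comes with each control period).
- vision.get_image(name): name is "scene" or "top" or "wrist"; returns the picture (400x640x3 uint8, red, green, blue); there is no depth.
- vision.camera_model(name): a dict with "fx", "fy", "cx", "cy" (pixels), "R" (3x3) and "t" (3): a world point X has camera coordinates R X + t; the wrist camera has in their place "hand_eye" (4x4, takes a point from camera to tool coordinates, whose origin is the TCP and whose axes are the flange's). Camera axes: x right, y down, z forward; pixel columns grow to the right and rows downward; lengths in m; the calibration is good to about 2 mm. The wrist camera is an equidistant fisheye: a pixel r from the principal point sees the ray r / f radians off the axis. A picture is of the moment at which its call begins: read the wrist's pose just before it. camera_model takes no time and is no camera call.
- workorder.finish_job(): hands the job in; it is judged then, once.
The state is a dict: "time": time; "q": joint angles; "joint_vel": joint speeds; "joint_efforts": joint torques, N m; "position": TCP position; "eef_rot": TCP orientation; "force": force on the tool from outside, world axes, zero at the start; "torque": the same for the moment, N m; "grip_width": opening from 0.0 (shut) to 1.0 (fully open); "gripper_force": force on a finger pad.
Only numpy, scipy, OpenCV 4.12 (cv2) and the standard library are available. Lean on these libraries where they do the work, as an engineer would, in place of code of your own. Each camera call takes 0.05 s, during which the arm holds its last target. There are 200 camera calls.

## Working session

There is one attempt and no reset: what is moved stays moved. The work goes in short steps, Python scripts to look and compute and a tool call to move; the robot and the scene stay as the last step left them, time stands still between calls to the robot, and variables do not carry over. Pictures are saved under pics/ and viewed, at most 14 in all, crops included, and the job is handed in when it is done.

Besides the shell and the picture viewer there is one more tool, called after "Call:" as name(argument=value, ...) on one line, values as JSON. move_arm: Moves the arm, as the interface text tells. Its arguments: {"type":"object","properties":{"series":{"type":"array"},"fingers":{"type":"number"}},"required":["series"]}

```bash
mkdir -p pics; ls
python3 - <<'E'
from rig import arm,vision
import cv2,json
s=arm.get_state();print(s)
for n in("scene","top","wrist"):
    cv2.imwrite(f"pics/{n}0.png",vision.get_image(n)[:,:,::-1]);print(n,vision.camera_model(n))
E
```

```text
pics
{'time': 0.0, 'q': array([-1.15120039,  0.68999751, -0.19448664,  1.56637726,  0.15727683,
        0.90249683, -0.21510202]), 'joint_vel': array([ 0.00064015,  0.00018375, -0.0001143 , -0.0002303 ,  0.00134267,
       -0.00065097,  0.00046073]), 'joint_efforts': array([ 3.99027540e-04, -5.39627802e+01, -1.26562189e+00, -1.58537471e+01,
        9.32355237e-03,  9.53080540e-03,  1.71065773e-05]), 'position': array([0.23499055, 0.57841972, 0.23046606]), 'eef_rot': array([-3.13970631e+00,  1.36518261e-04,  2.75584783e+00]), 'force': array([ 0.13558919,  0.6599418 , -1.019132  ]), 'torque': array([-0.01767749, -0.00179489,  0.00301209]), 'gripper_force': 0.0, 'grip_width': 1.0009700863400588}
scene {'fx': 387.7005598679261, 'fy': 387.7005598679261, 'cx': 318.3912513829937, 'cy': 201.62631842891142, 'R': array([[-0.94553852, -0.32527751, -0.01230682],
       [-0.17798788,  0.54830272, -0.8171196 ],
       [ 0.27253849, -0.77042759, -0.57633679]]), 't': array([0.43690958, 0.057065  , 1.00654276])}
top {'fx': 366.3430388601816, 'fy': 366.3430388601816, 'cx': 320.24940837754787, 'cy': 202.76424579724417, 'R': array([[ 0.01168782, -0.99985779, -0.01215729],
       [-0.99957253, -0.01135692, -0.02694011],
       [ 0.02679821,  0.01246696, -0.99956312]]), 't': array([0.11864462, 0.42672794, 0.92706771])}
wrist {'fx': 309.70691628693146, 'fy': 309.70691628693146, 'cx': 317.7553384685595, 'cy': 197.65984811801127, 'hand_eye': array([[-1.29551270e-04, -9.50746852e-01, -3.09968398e-01,
         8.07943606e-02],
       [ 9.99999811e-01,  6.29849369e-05, -6.11139643e-04,
        -1.45935930e-03],
       [ 6.00562431e-04, -3.09968418e-01,  9.50746664e-01,
        -1.42775925e-01],
       [ 0.00000000e+00,  0.00000000e+00,  0.00000000e+00,
         1.00000000e+00]])}
```

View pics/top0.png

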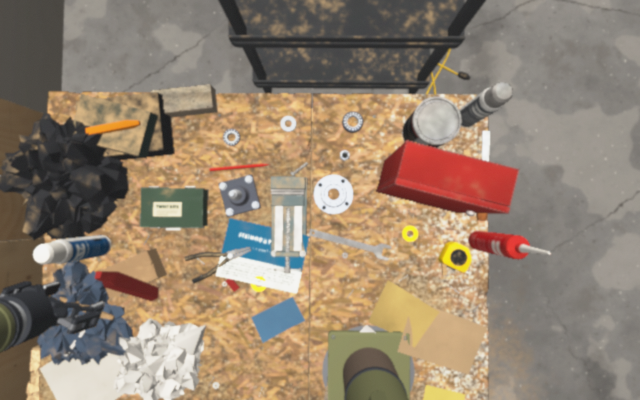

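View pics/scene0.png

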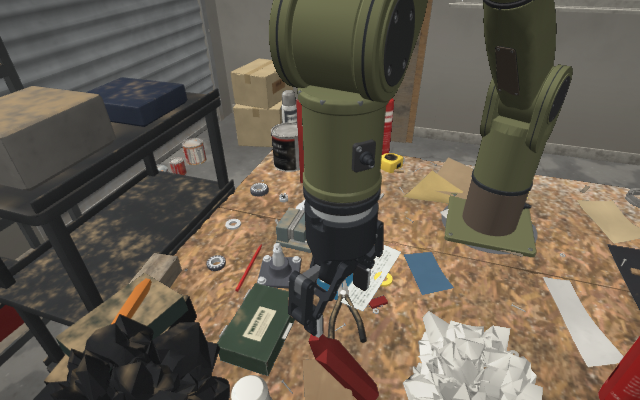

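Run:
```python
import cv2
a=cv2.imread("pics/top0.png")[90:260,190:390]
cv2.imwrite("pics/topc.png",cv2.resize(a,None,fx=4,fy=3.5 and 4,interpolation=cv2.INTER_CUBIC)[:600])
```

```text
(no output)
```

View pics/topc.png

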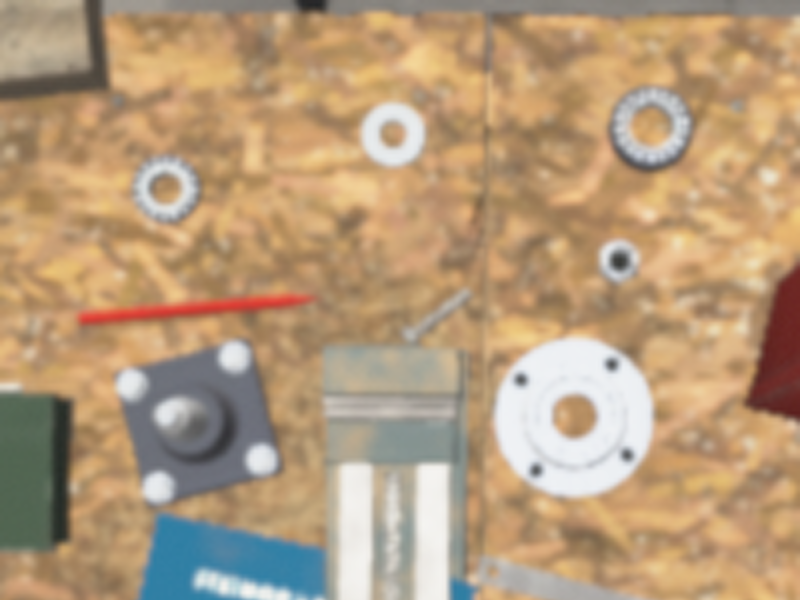

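View pics/wrist0.png

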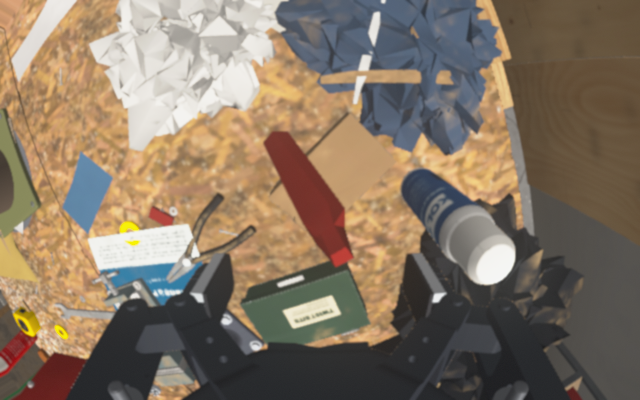

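```bash
cat > h.py <<'E'
import numpy as np,cv2
from rig import arm,vision
from scipy.spatial.transform import Rotation as Ro
def top2w(u,v,z,n="top"):
    c=vision.camera_model(n);R=np.array(c["R"]);C=-R.T@c["t"]
    d=R.T@np.array([(u-c["cx"])/c["fx"],(v-c["cy"])/c["fy"],1]);return C+d*(z-C[2])/d[2]
def wcam(s):
    c=vision.camera_model("wrist");T=np.eye(4);T[:3,:3]=Ro.from_euler("xyz",s["eef_rot"]).as_matrix();T[:3,3]=s["position"]
    return c,T@np.array(c["hand_eye"])
def w2w(u,v,z,s):
    c,M=wcam(s);a=np.array([u-c["cx"],v-c["cy"]])/c["fx"];r=np.hypot(*a)
    d=M[:3,:3]@np.array([*(np.sin(r)*a/max(r,1e-9)),np.cos(r)]);return M[:3,3]+d*(z-M[2,3])/d[2]
def proj(X,s):
    c,M=wcam(s);p=M[:3,:3].T@(np.array(X)-M[:3,3]);th=np.arctan2(np.hypot(p[0],p[1]),p[2]);k=c["fx"]*th/max(np.hypot(p[0],p[1]),1e-9)
    return np.array([c["cx"]+k*p[0],c["cy"]+k*p[1]])
def go(x,y,z,yaw=None):
    s=arm.get_state();R=Ro.from_euler("xyz",s["eef_rot"])
    d=R.inv().apply(np.array([x,y,z])-s["position"])/.12
    print("pos",s["position"].round(4),"rot",s["eef_rot"].round(4),"q",s["q"].round(2),"F",s["force"].round(1),"t",round(s["time"],2),"shift",d.round(3))
    if yaw is not None: print("wrot",(R.inv()*Ro.from_euler("xyz",[np.pi,0,yaw])).as_rotvec()/(np.pi/2))
def snap(name,crop=None,f=1):
    s=arm.get_state();im=vision.get_image("wrist")[:,:,::-1].copy();cv2.imwrite(f"pics/{name}_full.png",im)
    if crop: x0,y0,x1,y1=crop;im=cv2.resize(im[y0:y1,x0:x1],None,fx=f,fy=f,interpolation=cv2.INTER_CUBIC)
    cv2.imwrite(f"pics/{name}.png",im);import pickle;pickle.dump(s,open(f"pics/{name}.pkl","wb"));return s,im
E
python3 - <<'E'
from h import *
for n,u,v,z in [("large",352.75,122,.012),("small",231.5,137,.012),("washer",288.25,123.5,.006),("hub",333.5,194.25,.007),("axle",239.06,195.6,.018),("tip",190+170/4,90+417/4,.087),("nut",344.7,155,.017)]:
    print(n,top2w(u,v,z).round(4))
go(.45,.3,.23,np.pi)
E
```

```text
large [0.6318 0.0432 0.012 ]
small [0.5906 0.352  0.012 ]
washer [0.628  0.2081 0.006 ]
hub [0.4474 0.09   0.007 ]
axle [0.4408 0.3286 0.018 ]
tip [0.4407 0.3278 0.087 ]
nut [0.5465 0.0631 0.017 ]
pos [0.2351 0.5786 0.2307] rot [-3.1402e+00  1.0000e-04  2.7559e+00] q [-1.15  0.69 -0.19  1.57  0.16  0.9  -0.22] F [-0.4 -0.7 -0.5] t 0.15 shift [-2.533 -1.477  0.008]
wrot [-8.69808736e-04 -8.92703272e-05 -2.45566925e-01]
```

Call:
move_arm(series=[{"x":-0.2,"y":-0.1,"wz":-0.04},{"x":-0.4,"y":-0.22,"wz":-0.1},{"x":-0.6,"y":-0.33,"wz":-0.15},{"x":-0.8,"y":-0.44,"wz":-0.2},{"x":-1,"y":-0.55,"wz":-0.2456},{"x":-1,"y":-0.55,"wz":-0.2456},{"x":-1,"y":-0.55,"wz":-0.2456},{"x":-1,"y":-0.55,"wz":-0.2456}])

```text
invalid input at $.series[0]: expected keys x, y, z, wx, wy, wz
```

Call:
move_arm(series=[{"x":-0.2,"y":-0.2},{"x":-0.4,"y":-0.4},{"x":-0.6,"y":-0.6},{"x":-0.8,"y":-0.8},{"x":-0.99,"y":-1},{"x":-0.99,"y":-1},{"x":-0.99,"y":-1},{"x":-0.99,"y":-1}])

```text
invalid input at $.series[0]: expected keys x, y, z, wx, wy, wz
```

Run:
```python
from h import *
s,_=snap("axle",(160,40,480,300),2.3)
go(.441,.328,.23,np.pi)
print(proj([.4408,.328,.087],s),proj([.4408,.328,.01],s),proj([.5906,.352,.013],s))
```

```text
pos [0.2351 0.5787 0.2308] rot [-3.1405e+00  1.0000e-04  2.7558e+00] q [-1.15  0.69 -0.19  1.57  0.16  0.9  -0.22] F [0.1 0.3 0.5] t 0.2 shift [-2.376 -1.29   0.008]
wrot [-7.10611982e-04 -7.05012918e-05 -2.45576923e-01]
[213.5166783  374.07745978] [225.24998246 339.91606941] [277.91357467 390.67548538]
```

View pics/axle.png

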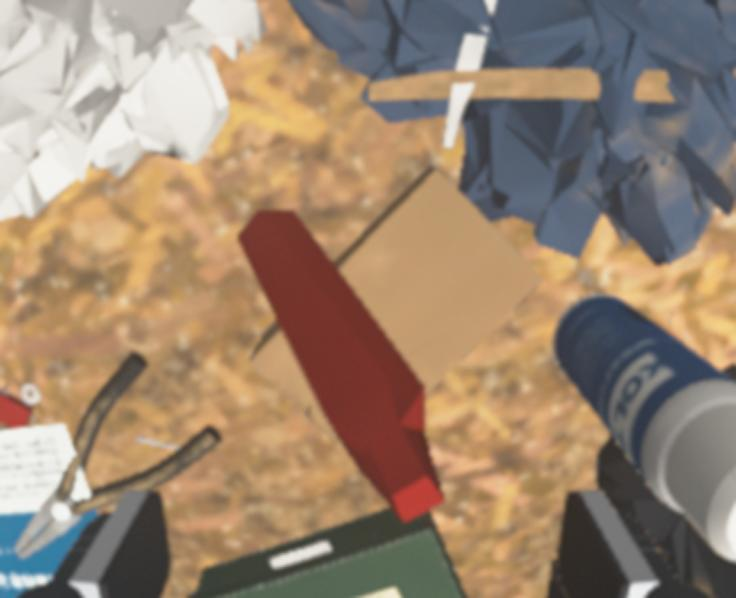

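Call:
move_arm(series=[{"x":-0.2,"y":-0.1,"z":0,"wx":0,"wy":0,"wz":-0.04},{"x":-0.4,"y":-0.22,"z":0,"wx":0,"wy":0,"wz":-0.1},{"x":-0.6,"y":-0.33,"z":0,"wx":0,"wy":0,"wz":-0.15},{"x":-0.8,"y":-0.44,"z":0,"wx":0,"wy":0,"wz":-0.2},{"x":-1,"y":-0.55,"z":0,"wx":0,"wy":0,"wz":-0.2456},{"x":-1,"y":-0.55,"z":0,"wx":0,"wy":0,"wz":-0.2456},{"x":-1,"y":-0.55,"z":0,"wx":0,"wy":0,"wz":-0.2456},{"x":-1,"y":-0.55,"z":0,"wx":0,"wy":0,"wz":-0.2456}])

```text
time: 0.87
position: [0.3211, 0.4733, 0.2313]
eef_rot: [3.141, -0.001, 3.141]
force: [-0.1, 0.3, -0.5]
grip_width: 0.999
gripper_force: 0.0
```

Call:
move_arm(series=[{"x":-0.2,"y":-0.2,"z":0,"wx":0,"wy":0,"wz":0},{"x":-0.4,"y":-0.4,"z":0,"wx":0,"wy":0,"wz":0},{"x":-0.6,"y":-0.6,"z":0,"wx":0,"wy":0,"wz":0},{"x":-0.8,"y":-0.8,"z":0,"wx":0,"wy":0,"wz":0},{"x":-0.99,"y":-1,"z":0,"wx":0,"wy":0,"wz":0},{"x":-0.99,"y":-1,"z":0,"wx":0,"wy":0,"wz":0},{"x":-0.99,"y":-1,"z":0,"wx":0,"wy":0,"wz":0},{"x":-0.99,"y":-1,"z":0,"wx":0,"wy":0,"wz":0}])

```text
time: 1.53
position: [0.4391, 0.3547, 0.2314]
eef_rot: [3.14, -0.001, -3.14]
force: [-0.6, 0.5, -1.0]
grip_width: 1.002
gripper_force: 0.0
```

Run:
```python
from h import *
s,_=snap("axle",(160,40,480,300),2.3)
go(.441,.328,.23,np.pi)
print(proj([.4408,.328,.087],s),proj([.4408,.328,.01],s),proj([.5906,.352,.013],s))
```

```text
pos [0.4387 0.3551 0.2314] rot [ 3.1399e+00 -9.0000e-04 -3.1382e+00] q [-0.55  0.62 -0.35  1.75  0.27  0.82  0.55] F [0.2 0.7 0.6] t 1.58 shift [-0.019 -0.226  0.011]
wrot [ 0.00109292 -0.00056249  0.00213734]
[290.97182718 187.29761388] [296.21455024 169.62350444] [316.10507154 277.56584485]
```

View pics/axle.png

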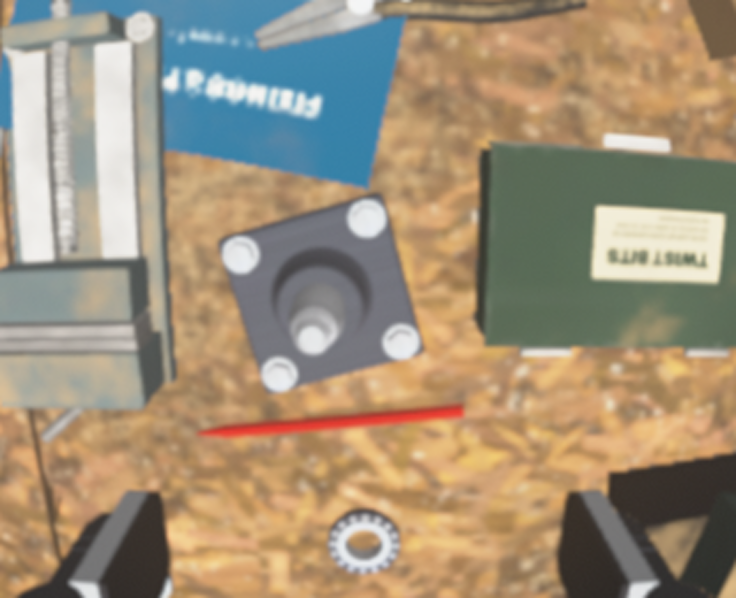

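Run:
```python
from h import *;import pickle
s=pickle.load(open("pics/axle.pkl","rb"))
f=lambda u,v,z:w2w(160+u/2.3,40+v/2.3,z,s).round(4)
b=[f(u,v,.018) for u,v in[(240,255),(367,218),(401,341),(280,374)]];print(b,np.mean(b,0))
c=[f(u,v,.010) for u,v in[(221,240),(379,197),(423,348),(271,391)]];print(c,np.mean(c,0))
print("tip",f(312,338,.087),"small",f(364,543,.013))
im=cv2.imread("pics/axle_full.png")[235:320,280:360];cv2.imwrite("pics/sb.png",cv2.resize(im,None,fx=6,fy=6,interpolation=cv2.INTER_CUBIC))
```

```text
[array([0.4161, 0.2913, 0.018 ]), array([0.3977, 0.356 , 0.018 ]), array([0.4618, 0.3739, 0.018 ]), array([0.4801, 0.3101, 0.018 ])] [0.438925 0.332825 0.018   ]
[array([0.4093, 0.2801, 0.01  ]), array([0.3878, 0.3621, 0.01  ]), array([0.468 , 0.3862, 0.01  ]), array([0.4927, 0.3038, 0.01  ])] [0.43945 0.33305 0.01   ]
tip [0.4405 0.3325 0.087 ] small [0.5882 0.355  0.013 ]
```

Call:
move_arm(series=[{"x":0,"y":-0.1,"z":0,"wx":0,"wy":0,"wz":0.002},{"x":0,"y":-0.2,"z":0,"wx":0,"wy":0,"wz":0.002},{"x":0,"y":-0.2,"z":0,"wx":0,"wy":0,"wz":0.002},{"x":0,"y":-0.2,"z":0,"wx":0,"wy":0,"wz":0.002},{"x":0,"y":-0.2,"z":0,"wx":0,"wy":0,"wz":0.002},{"x":0,"y":-0.2,"z":0,"wx":0,"wy":0,"wz":0.002},{"x":0,"y":-0.2,"z":0,"wx":0,"wy":0,"wz":0.002},{"x":0,"y":-0.2,"z":0,"wx":0,"wy":0,"wz":0.002}])

```text
time: 2.25
position: [0.4403, 0.3292, 0.2313]
eef_rot: [3.141, 0.0, 3.139]
force: [-0.1, -0.1, -0.2]
grip_width: 1.001
gripper_force: 0.0
```

Run:
```python
from h import *
s,im=snap("axle2",(260,110,380,210),6)
go(.441,.328,.23,np.pi)
```

```text
pos [0.4403 0.3291 0.2313] rot [ 3.1413 -0.      3.1388] q [-0.51  0.6  -0.35  1.79  0.27  0.8   0.57] F [ 0.5 -0.   0.1] t 2.3 shift [-0.006 -0.009  0.011]
wrot [ 2.05988876e-04 -8.78331656e-06 -1.76028326e-03]
```

View pics/axle2.png

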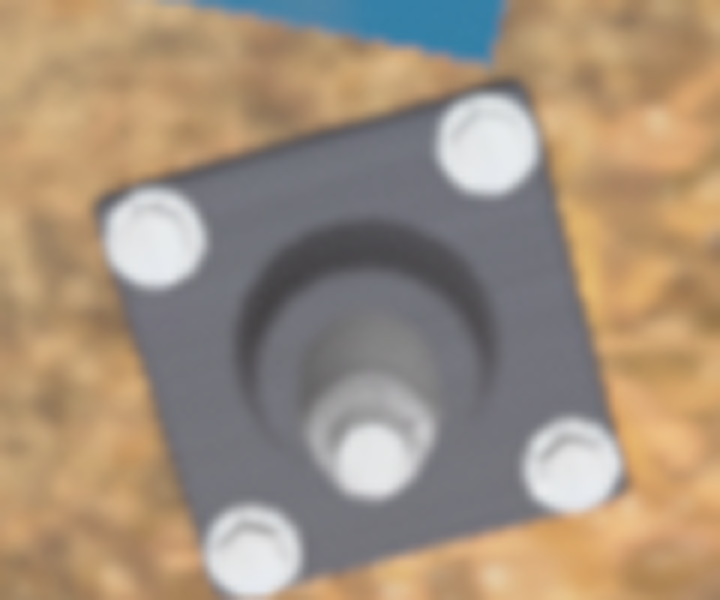

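Run:
```python
from h import *;import pickle
s=pickle.load(open("pics/axle2.pkl","rb"))
f=lambda u,v,z:w2w(260+u/6,110+v/6,z,s).round(4)
b=[f(u,v,.018) for u,v in[(155,237),(488,145),(572,465),(253,550)]];print(np.mean(b,0))
c=[f(u,v,.010) for u,v in[(95,205),(525,80),(630,490),(215,600)]];print(np.linalg.norm(c[0]-c[1]),np.mean(c,0))
print("tip",f(370,458,.087),"sh",f(371,365,.034), "shw",f(490,365,.034)-f(250,365,.034))
go(.632,.044,.16)
```

```text
[0.439175 0.33225  0.018   ]
0.08814448366176979 [0.440175 0.3322   0.01    ]
tip [0.4411 0.332  0.087 ] sh [0.4381 0.3328 0.034 ] shw [1.00e-04 4.51e-02 0.00e+00]
pos [0.4403 0.3291 0.2313] rot [ 3.1413 -0.      3.1388] q [-0.51  0.6  -0.35  1.79  0.27  0.8   0.57] F [ 0.5 -0.   0.1] t 2.3 shift [-1.604 -2.372  0.593]
```

Call:
move_arm(series=[{"x":-0.13,"y":-0.2,"z":0,"wx":0,"wy":0,"wz":0},{"x":-0.27,"y":-0.4,"z":0,"wx":0,"wy":0,"wz":0},{"x":-0.4,"y":-0.6,"z":0,"wx":0,"wy":0,"wz":0},{"x":-0.53,"y":-0.79,"z":0,"wx":0,"wy":0,"wz":0},{"x":-0.64,"y":-0.95,"z":0,"wx":0,"wy":0,"wz":0},{"x":-0.66,"y":-1,"z":0,"wx":0,"wy":0,"wz":0},{"x":-0.66,"y":-1,"z":0,"wx":0,"wy":0,"wz":0},{"x":-0.66,"y":-1,"z":0,"wx":0,"wy":0,"wz":0}])

```text
time: 2.97
position: [0.5185, 0.2096, 0.2313]
eef_rot: [3.14, -0.001, 3.139]
force: [0.6, -0.1, -0.1]
grip_width: 1.004
gripper_force: 0.0
```

Call:
move_arm(series=[{"x":-0.13,"y":-0.2,"z":0,"wx":0,"wy":0,"wz":0},{"x":-0.27,"y":-0.4,"z":0,"wx":0,"wy":0,"wz":0},{"x":-0.4,"y":-0.6,"z":0,"wx":0,"wy":0,"wz":0},{"x":-0.53,"y":-0.79,"z":0,"wx":0,"wy":0,"wz":0},{"x":-0.64,"y":-0.95,"z":0,"wx":0,"wy":0,"wz":0},{"x":-0.66,"y":-1,"z":0,"wx":0,"wy":0,"wz":0},{"x":-0.66,"y":-1,"z":0,"wx":0,"wy":0,"wz":0},{"x":-0.66,"y":-1,"z":0,"wx":0,"wy":0,"wz":0}])

```text
time: 3.63
position: [0.5969, 0.0909, 0.2313]
eef_rot: [3.14, -0.001, 3.141]
force: [-0.6, 0.3, -0.1]
grip_width: 0.996
gripper_force: 0.0
```

Call:
move_arm(series=[{"x":-0.14,"y":-0.18,"z":0.15,"wx":0,"wy":0,"wz":0},{"x":-0.27,"y":-0.36,"z":0.3,"wx":0,"wy":0,"wz":0},{"x":-0.27,"y":-0.36,"z":0.45,"wx":0,"wy":0,"wz":0},{"x":-0.27,"y":-0.36,"z":0.59,"wx":0,"wy":0,"wz":0},{"x":-0.27,"y":-0.36,"z":0.59,"wx":0,"wy":0,"wz":0},{"x":-0.27,"y":-0.36,"z":0.59,"wx":0,"wy":0,"wz":0},{"x":-0.27,"y":-0.36,"z":0.59,"wx":0,"wy":0,"wz":0},{"x":-0.27,"y":-0.36,"z":0.59,"wx":0,"wy":0,"wz":0}])

```text
time: 4.3
position: [0.6308, 0.0467, 0.162]
eef_rot: [3.14, 0.002, 3.14]
force: [0.6, -0.4, 1.3]
grip_width: 1.0
gripper_force: 0.0
```

Run:
```python
from h import *
s,im=snap("lb",(240,120,400,240),5)
go(.630,.046,.16,np.pi)
print(proj([.63,.046,.016],s))
```

```text
pos [0.6308 0.0463 0.162 ] rot [3.1407e+00 2.4000e-03 3.1398e+00] q [ 0.04  0.79 -0.34  1.6   0.34  0.8   1.12] F [-0.5 -0.3  0.5] t 4.35 shift [ 0.007 -0.002  0.016]
wrot [ 0.00057621  0.00151322 -0.00113388]
[317.91365012 183.91091893]
```

View pics/lb.png

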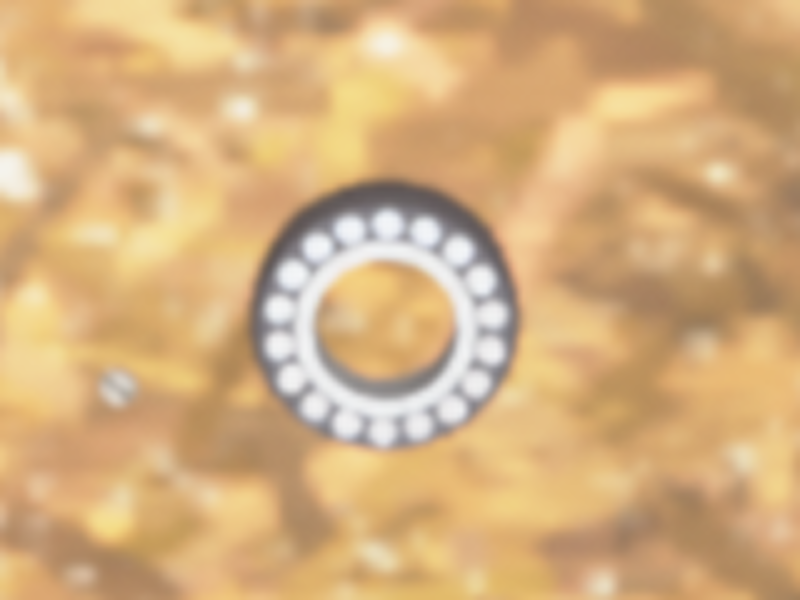

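Run:
```python
from h import *;import pickle
s=pickle.load(open("pics/lb.pkl","rb"))
f=lambda u,v,z:w2w(240+u/5,120+v/5,z,s).round(4)
m=f(385,328,.016);print(m,"base OD",f(519,320,.006)-f(250,320,.006),f(384,320,.006))
go(m[0],m[1],.0)
```

```text
[0.6317 0.0451 0.016 ] base OD [1.0e-04 5.4e-02 0.0e+00] [0.6329 0.0449 0.006 ]
pos [0.6308 0.0463 0.162 ] rot [3.1407e+00 2.4000e-03 3.1398e+00] q [ 0.04  0.79 -0.34  1.6   0.34  0.8   1.12] F [-0.5 -0.3  0.5] t 4.35 shift [-0.004 -0.011  1.35 ]
```

Run:
```python
from h import *
c=vision.camera_model("wrist");M=np.array(c["hand_eye"])
for z in(0,-.013):
  for x in(.011,-.011):
    for y in (.0425,.057):
      p=M[:3,:3].T@(np.array([x,y,z])-M[:3,3]);r=np.hypot(p[0],p[1]);k=c["fx"]*np.arctan2(r,p[2])/r
      print(z,x,y,(c["cx"]+k*p[0]).round(1),(c["cy"]+k*p[1]).round(1))
im=cv2.imread("pics/lb_full.png")[200:340,190:450];cv2.imwrite("pics/tips.png",cv2.resize(im,None,fx=3,fy=3,interpolation=cv2.INTER_CUBIC))
```

```text
0 0.011 0.0425 400.6 240.7
0 0.011 0.057 426.3 239.9
0 -0.011 0.0425 396.1 276.1
0 -0.011 0.057 420.6 274.9
-0.013 0.011 0.0425 406.9 252.2
-0.013 0.011 0.057 434.3 251.1
-0.013 -0.011 0.0425 401.5 289.3
-0.013 -0.011 0.057 427.5 287.6
```

View pics/tips.png

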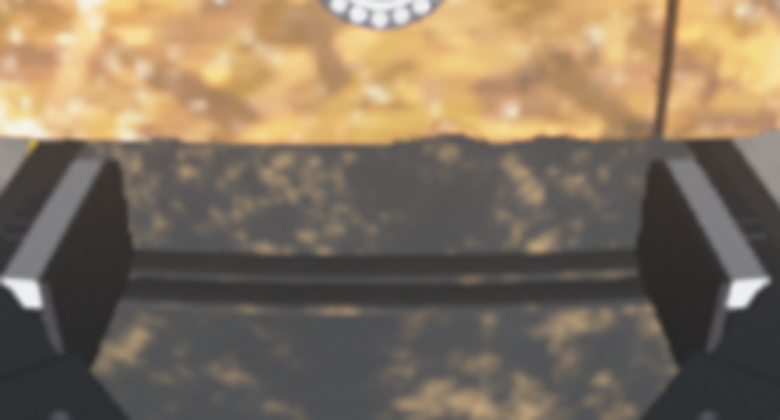

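Call:
move_arm(series=[{"x":-0.01,"y":-0.01,"z":0.2,"wx":0,"wy":0,"wz":0},{"x":-0.01,"y":-0.01,"z":0.4,"wx":0,"wy":0,"wz":0},{"x":-0.01,"y":-0.01,"z":0.6,"wx":0,"wy":0,"wz":0},{"x":-0.01,"y":-0.01,"z":0.75,"wx":0,"wy":0,"wz":0},{"x":-0.01,"y":-0.01,"z":0.9,"wx":0,"wy":0,"wz":0},{"x":-0.01,"y":-0.01,"z":0.95,"wx":0,"wy":0,"wz":0},{"x":-0.01,"y":-0.01,"z":1,"wx":0,"wy":0,"wz":0},{"x":-0.01,"y":-0.01,"z":1,"wx":0,"wy":0,"wz":0}])

```text
time: 5.02
position: [0.6314, 0.044, 0.0404]
eef_rot: [3.141, -0.0, 3.139]
force: [0.5, 0.2, -0.5]
grip_width: 0.997
gripper_force: 0.0
```

Call:
move_arm(series=[{"x":0,"y":0,"z":0.08,"wx":0,"wy":0,"wz":0},{"x":0,"y":0,"z":0.16,"wx":0,"wy":0,"wz":0},{"x":0,"y":0,"z":0.24,"wx":0,"wy":0,"wz":0},{"x":0,"y":0,"z":0.3,"wx":0,"wy":0,"wz":0},{"x":0,"y":0,"z":0.34,"wx":0,"wy":0,"wz":0},{"x":0,"y":0,"z":0.34,"wx":0,"wy":0,"wz":0},{"x":0,"y":0,"z":0.34,"wx":0,"wy":0,"wz":0},{"x":0,"y":0,"z":0.34,"wx":0,"wy":0,"wz":0}])

```text
time: 5.68
position: [0.6317, 0.0439, -0.0001]
eef_rot: [3.141, 0.001, 3.138]
force: [-0.8, 1.6, 0.1]
grip_width: 0.998
gripper_force: 0.0
```

Run:
```python
from h import *
go(.6317,.0451,.0,np.pi)
```

```text
pos [ 6.317e-01  4.390e-02 -1.000e-04] rot [3.1414e+00 6.0000e-04 3.1385e+00] q [-0.01  1.02 -0.24  1.66  0.44  0.51  1.04] F [-0.8  1.6  0.1] t 5.68 shift [ 0.     0.01  -0.001]
wrot [ 0.00012257  0.00037486 -0.00198729]
```

Call:
move_arm(series=[{"x":0,"y":0,"z":0,"wx":0,"wy":0,"wz":0},{"x":0,"y":0,"z":0,"wx":0,"wy":0,"wz":0},{"x":0,"y":0,"z":0,"wx":0,"wy":0,"wz":0},{"x":0,"y":0,"z":0,"wx":0,"wy":0,"wz":0},{"x":0,"y":0,"z":0,"wx":0,"wy":0,"wz":0},{"x":0,"y":0,"z":0,"wx":0,"wy":0,"wz":0},{"x":0,"y":0,"z":0,"wx":0,"wy":0,"wz":0},{"x":0,"y":0,"z":0,"wx":0,"wy":0,"wz":0}], fingers=0)

```text
time: 6.35
position: [0.6319, 0.044, 0.0011]
eef_rot: [3.141, 0.001, 3.138]
force: [-1.5, -0.2, 8.4]
grip_width: 0.585
gripper_force: 60.6
```

Run:
```python
from h import *
s,im=snap("lbg",(250,170,390,275),5.5)
go(.6317,.0451,.0,np.pi);print(s["grip_width"],s["gripper_force"])
```

```text
pos [0.6318 0.044  0.0011] rot [3.1413e+00 1.1000e-03 3.1381e+00] q [-0.01  1.02 -0.24  1.66  0.44  0.51  1.04] F [-1.8 -1.6  7.1] t 6.4 shift [0.001 0.009 0.009]
wrot [ 0.00017623  0.00068631 -0.00221534]
0.5852203553574558 60.63445153646171
```

View pics/lbg.png

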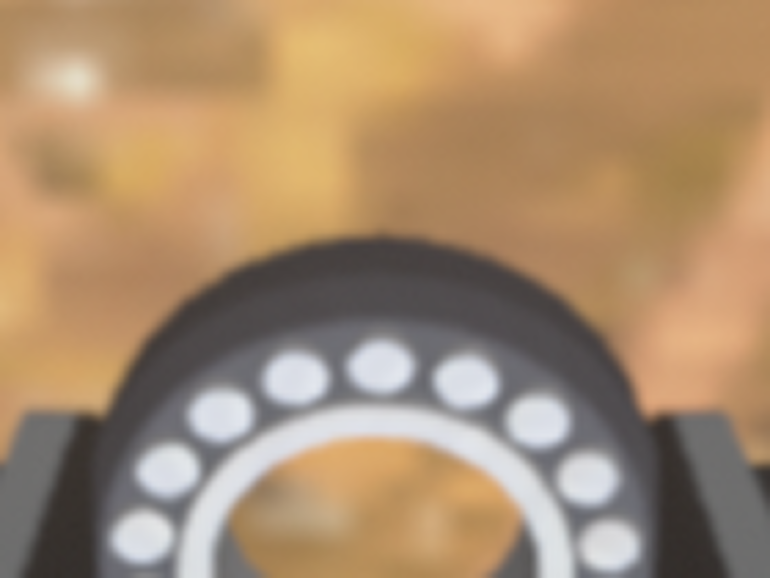

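Run:
```python
from h import *;import pickle
s=pickle.load(open("pics/lbg.pkl","rb"))
f=lambda u,v,z:w2w(250+u/5.5,170+v/5.5,z,s).round(4)
print(f(380,365,.015),f(375,420,.016),f(378,560,.016),"ODL/R",f(100,520,.008),f(655,520,.008),"pads",f(75,415,.001),f(680,415,.001), "far edge",f(380,236,.001))
```

```text
[0.6112 0.0438 0.015 ] [0.6159 0.0434 0.016 ] [0.6298 0.0436 0.016 ] ODL/R [0.6306 0.0178 0.008 ] [0.6308 0.0693 0.008 ] pads [0.6232 0.0149 0.001 ] [0.6235 0.0722 0.001 ] far edge [0.6051 0.0438 0.001 ]
```

Call:
move_arm(series=[{"x":0,"y":0,"z":-0.08,"wx":0,"wy":0,"wz":0},{"x":0,"y":0,"z":-0.2,"wx":0,"wy":0,"wz":0},{"x":0,"y":0,"z":-0.4,"wx":0,"wy":0,"wz":0},{"x":0,"y":0,"z":-0.6,"wx":0,"wy":0,"wz":0},{"x":0,"y":0,"z":-0.8,"wx":0,"wy":0,"wz":-0.002},{"x":0,"y":0,"z":-1,"wx":0,"wy":0,"wz":-0.002},{"x":0,"y":0,"z":-1,"wx":0,"wy":0,"wz":-0.002},{"x":0,"y":0,"z":-1,"wx":0,"wy":0,"wz":-0.002}])

```text
time: 7.07
position: [0.6327, 0.0439, 0.1221]
eef_rot: [3.141, 0.004, 3.141]
force: [0.1, 0.3, -1.1]
grip_width: 0.587
gripper_force: 62.4
```

Call:
move_arm(series=[{"x":0.07,"y":0.1,"z":-0.1,"wx":0,"wy":0,"wz":0},{"x":0.17,"y":0.25,"z":-0.25,"wx":0,"wy":0,"wz":0},{"x":0.3,"y":0.45,"z":-0.25,"wx":0,"wy":0,"wz":0},{"x":0.43,"y":0.65,"z":-0.25,"wx":0,"wy":0,"wz":0},{"x":0.55,"y":0.83,"z":-0.25,"wx":0,"wy":0,"wz":0},{"x":0.62,"y":0.95,"z":-0.25,"wx":0,"wy":0,"wz":0},{"x":0.66,"y":1,"z":-0.25,"wx":0,"wy":0,"wz":0},{"x":0.66,"y":1,"z":-0.25,"wx":0,"wy":0,"wz":0}])

```text
time: 7.73
position: [0.5498, 0.1665, 0.1495]
eef_rot: [3.141, -0.002, -3.137]
force: [-0.5, -0.1, -1.0]
grip_width: 0.584
gripper_force: 62.6
```

Call:
move_arm(series=[{"x":0.07,"y":0.1,"z":0,"wx":0,"wy":0,"wz":0},{"x":0.17,"y":0.25,"z":0,"wx":0,"wy":0,"wz":0},{"x":0.3,"y":0.45,"z":0,"wx":0,"wy":0,"wz":0},{"x":0.43,"y":0.65,"z":0,"wx":0,"wy":0,"wz":0},{"x":0.55,"y":0.83,"z":0,"wx":0,"wy":0,"wz":0},{"x":0.62,"y":0.95,"z":0,"wx":0,"wy":0,"wz":0},{"x":0.66,"y":1,"z":0,"wx":0,"wy":0,"wz":0},{"x":0.66,"y":1,"z":0,"wx":0,"wy":0,"wz":0}])

```text
time: 8.4
position: [0.4724, 0.2846, 0.1496]
eef_rot: [3.141, -0.001, -3.14]
force: [0.1, -0.8, -0.1]
grip_width: 0.589
gripper_force: 62.6
```

Call:
move_arm(series=[{"x":0.07,"y":0.1,"z":0,"wx":0,"wy":0,"wz":0},{"x":0.15,"y":0.22,"z":0,"wx":0,"wy":0,"wz":0},{"x":0.22,"y":0.33,"z":0,"wx":0,"wy":0,"wz":0},{"x":0.27,"y":0.4,"z":0,"wx":0,"wy":0,"wz":0},{"x":0.27,"y":0.4,"z":0,"wx":0,"wy":0,"wz":0},{"x":0.27,"y":0.4,"z":0,"wx":0,"wy":0,"wz":0},{"x":0.27,"y":0.4,"z":0,"wx":0,"wy":0,"wz":0},{"x":0.27,"y":0.4,"z":0,"wx":0,"wy":0,"wz":0}])

```text
time: 9.07
position: [0.4418, 0.33, 0.1496]
eef_rot: [-3.14, 0.001, 3.139]
force: [-0.4, -0.5, -1.4]
grip_width: 0.587
gripper_force: 62.6
```

Run:
```python
from h import *
s,im=snap("lbh",(240,170,400,290),5)
go(.4412,.3322,.0351,np.pi);print(s["grip_width"],s["gripper_force"])
```

```text
pos [0.4416 0.3303 0.1496] rot [-3.1406e+00  4.0000e-04  3.1394e+00] q [-0.57  0.72 -0.26  1.86  0.3   0.6   0.55] F [ 0.3  0.1 -1.7] t 9.12 shift [0.004 0.017 0.954]
wrot [-0.0006552   0.00025589 -0.00140215]
0.5872315664590174 62.59743098169565
```

View pics/lbh.png

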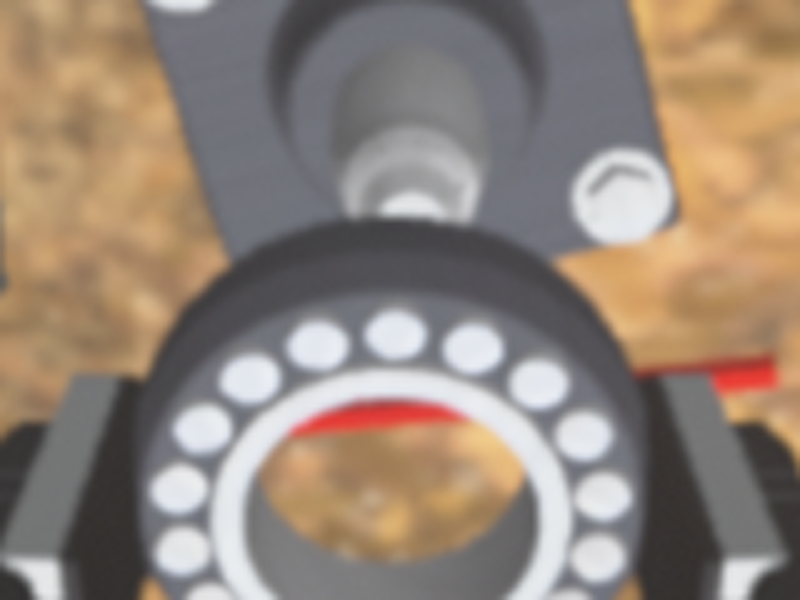

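Run:
```python
from h import *;import pickle
s=pickle.load(open("pics/lbh.pkl","rb"))
f=lambda u,v,z:w2w(240+u/5,170+v/5,z,s).round(4)
print("tipR",f(413,205,.087),"shaft",f(411,100,.05),"shoulder",f(408,100,.034),"bearing",f(393,520,.165),f(395,335,.164))
```

```text
tipR [0.4374 0.3323 0.087 ] shaft [0.433  0.3325 0.05  ] shoulder [0.4378 0.3321 0.034 ] bearing [0.4406 0.3295 0.165 ] [0.4213 0.3297 0.164 ]
```

Call:
move_arm(series=[{"x":0.003,"y":0.02,"z":0,"wx":0,"wy":0,"wz":0},{"x":0.003,"y":0.02,"z":0.05,"wx":0,"wy":0,"wz":0},{"x":0.003,"y":0.02,"z":0.15,"wx":0,"wy":0,"wz":0},{"x":0.003,"y":0.02,"z":0.25,"wx":0,"wy":0,"wz":0},{"x":0.003,"y":0.02,"z":0.35,"wx":0,"wy":0,"wz":0},{"x":0.003,"y":0.02,"z":0.45,"wx":0,"wy":0,"wz":0},{"x":0.003,"y":0.02,"z":0.53,"wx":0,"wy":0,"wz":0},{"x":0.003,"y":0.02,"z":0.58,"wx":0,"wy":0,"wz":0}])

```text
time: 9.78
position: [0.4398, 0.3338, 0.0787]
eef_rot: [-3.141, -0.001, -3.141]
force: [-0.7, 0.1, -0.7]
grip_width: 0.586
gripper_force: 62.6
```

Call:
move_arm(series=[{"x":0,"y":0,"z":0.04,"wx":0,"wy":0,"wz":0},{"x":0,"y":0,"z":0.08,"wx":0,"wy":0,"wz":0},{"x":0,"y":0,"z":0.12,"wx":0,"wy":0,"wz":0},{"x":0,"y":0,"z":0.16,"wx":0,"wy":0,"wz":0},{"x":0,"y":0,"z":0.2,"wx":0,"wy":0,"wz":0},{"x":0,"y":0,"z":0.23,"wx":0,"wy":0,"wz":0},{"x":0,"y":0,"z":0.26,"wx":0,"wy":0,"wz":0},{"x":0,"y":0,"z":0.28,"wx":0,"wy":0,"wz":0}])

```text
time: 10.45
position: [0.4402, 0.3342, 0.0461]
eef_rot: [-3.142, -0.0, -3.142]
force: [0.3, -0.4, -0.9]
grip_width: 0.583
gripper_force: 62.6
```

Run:
```python
from h import *
go(.4412,.3325,.0351,np.pi)
```

```text
pos [0.4402 0.3342 0.0461] rot [-3.1415e+00 -1.0000e-04 -3.1415e+00] q [-0.63  0.88 -0.17  1.91  0.37  0.38  0.49] F [ 0.3 -0.4 -0.9] t 10.45 shift [-0.008 -0.014  0.092]
wrot [-3.94190643e-05 -8.15589442e-05  2.84298206e-05]
```

Call:
move_arm(series=[{"x":-0.004,"y":-0.005,"z":0.02,"wx":0,"wy":0,"wz":0},{"x":-0.004,"y":-0.005,"z":0.04,"wx":0,"wy":0,"wz":0},{"x":-0.004,"y":-0.005,"z":0.06,"wx":0,"wy":0,"wz":0},{"x":-0.004,"y":-0.005,"z":0.08,"wx":0,"wy":0,"wz":0},{"x":-0.004,"y":-0.005,"z":0.09,"wx":0,"wy":0,"wz":0},{"x":-0.004,"y":-0.005,"z":0.1,"wx":0,"wy":0,"wz":0},{"x":-0.004,"y":-0.005,"z":0.105,"wx":0,"wy":0,"wz":0},{"x":-0.004,"y":-0.005,"z":0.11,"wx":0,"wy":0,"wz":0}])

```text
time: 11.12
position: [0.4407, 0.3336, 0.035]
eef_rot: [-3.142, 0.001, -3.141]
force: [-4.5, -2.7, 21.5]
grip_width: 0.586
gripper_force: 65.2
```

Run:
```python
from h import *
go(.4412,.3325,.0351,np.pi)
```

```text
pos [0.4407 0.3336 0.035 ] rot [-3.1416e+00  7.0000e-04 -3.1415e+00] q [-0.64  0.9  -0.16  1.91  0.37  0.35  0.48] F [-4.5 -2.7 21.5] t 11.12 shift [-0.004 -0.009 -0.001]
wrot [-1.29648341e-05  4.72964794e-04  6.13706262e-05]
```

Call:
move_arm(series=[{"x":0,"y":0,"z":-0.01,"wx":0,"wy":0,"wz":0},{"x":0,"y":0,"z":-0.01,"wx":0,"wy":0,"wz":0},{"x":0,"y":0,"z":-0.01,"wx":0,"wy":0,"wz":0},{"x":0,"y":0,"z":-0.01,"wx":0,"wy":0,"wz":0},{"x":0,"y":0,"z":-0.01,"wx":0,"wy":0,"wz":0},{"x":0,"y":0,"z":-0.01,"wx":0,"wy":0,"wz":0},{"x":0,"y":0,"z":-0.01,"wx":0,"wy":0,"wz":0},{"x":0,"y":0,"z":-0.01,"wx":0,"wy":0,"wz":0}], fingers=1)

```text
time: 11.78
position: [0.4407, 0.3336, 0.0344]
eef_rot: [3.142, -0.0, -3.142]
force: [0.7, -0.1, 0.7]
grip_width: 0.999
gripper_force: 0.0
```

Call:
move_arm(series=[{"x":0,"y":0,"z":-0.1,"wx":0,"wy":0,"wz":0},{"x":0,"y":0,"z":-0.25,"wx":0,"wy":0,"wz":0},{"x":0,"y":0,"z":-0.4,"wx":0,"wy":0,"wz":0},{"x":0,"y":0,"z":-0.55,"wx":0,"wy":0,"wz":0},{"x":0,"y":0,"z":-0.7,"wx":0,"wy":0,"wz":0},{"x":0,"y":0,"z":-0.85,"wx":0,"wy":0,"wz":0},{"x":0,"y":0,"z":-1,"wx":0,"wy":0,"wz":0},{"x":0,"y":0,"z":-1,"wx":0,"wy":0,"wz":0}])

```text
time: 12.45
position: [0.4424, 0.335, 0.1586]
eef_rot: [3.137, 0.005, 3.141]
force: [-0.1, 1.3, 0.9]
grip_width: 0.999
gripper_force: 0.0
```

Call:
move_arm(series=[{"x":0,"y":-0.12,"z":-0.1,"wx":0,"wy":0,"wz":0},{"x":0,"y":-0.25,"z":-0.2,"wx":0,"wy":0,"wz":0},{"x":0,"y":-0.4,"z":-0.25,"wx":0,"wy":0,"wz":0},{"x":0,"y":-0.6,"z":-0.25,"wx":0,"wy":0,"wz":0},{"x":0,"y":-0.8,"z":-0.25,"wx":0,"wy":0,"wz":0},{"x":0,"y":-0.95,"z":-0.25,"wx":0,"wy":0,"wz":0},{"x":0,"y":-1,"z":-0.25,"wx":0,"wy":0,"wz":0},{"x":0,"y":-1,"z":-0.25,"wx":0,"wy":0,"wz":0}])

```text
time: 13.12
position: [0.4407, 0.2117, 0.1846]
eef_rot: [-3.14, -0.0, 3.139]
force: [0.5, 0.4, -0.5]
grip_width: 0.998
gripper_force: 0.0
```

Call:
move_arm(series=[{"x":-0.05,"y":-0.12,"z":0,"wx":0,"wy":0,"wz":0},{"x":-0.05,"y":-0.3,"z":0,"wx":0,"wy":0,"wz":0},{"x":-0.05,"y":-0.5,"z":0,"wx":0,"wy":0,"wz":0},{"x":-0.05,"y":-0.7,"z":0,"wx":0,"wy":0,"wz":0},{"x":-0.05,"y":-0.9,"z":0,"wx":0,"wy":0,"wz":0},{"x":-0.05,"y":-1,"z":0,"wx":0,"wy":0,"wz":0},{"x":-0.05,"y":-1,"z":0,"wx":0,"wy":0,"wz":0},{"x":-0.05,"y":-1,"z":0,"wx":0,"wy":0,"wz":0}])

```text
time: 13.78
position: [0.4473, 0.095, 0.1846]
eef_rot: [3.14, 0.001, -3.141]
force: [-0.3, 0.7, -0.0]
grip_width: 0.999
gripper_force: 0.0
```

Run:
```python
from h import *
s,im=snap("hub",(220,110,420,260),4)
go(.447,.092,.009,np.pi);print(s["grip_width"],proj([.447,.092,.028],s))
```

```text
pos [0.4473 0.0958 0.1847] rot [ 3.1395e+00  1.2000e-03 -3.1396e+00] q [-0.1   0.57 -0.32  2.1   0.34  0.52  0.9 ] F [-0.2  0.  -0.5] t 13.83 shift [ 0.005 -0.035  1.464]
wrot [0.00134733 0.00074322 0.00124898]
0.998995319291663 [315.50765129 181.72833571]
```

View pics/hub.png

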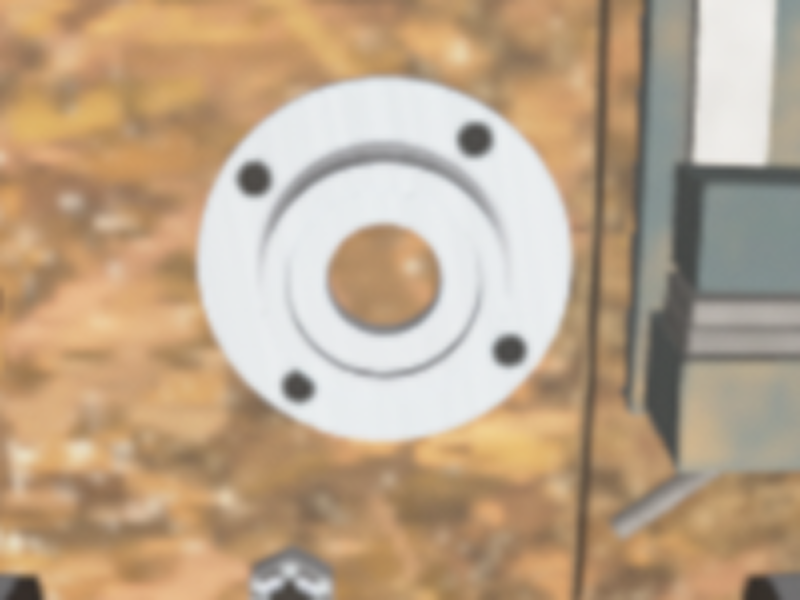

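Run:
```python
from h import *;import pickle
s=pickle.load(open("pics/hub.pkl","rb"))
f=lambda u,v,z:w2w(220+u/4,110+v/4,z,s).round(4)
print("fl",f(385,258,.007),f(573,258,.007)-f(197,258,.007),"bore",f(384.5,277.5,.022),"vise side",[f(u,400,z) for u,z in((632,.0),(640,.03),(675,.05),(675,.07))])
print(f(384,75,.007),f(384,441,.007))
go(.447,.092,.009)
```

```text
fl [0.4447 0.0927 0.007 ] [0.     0.1008 0.    ] bore [0.4461 0.0926 0.022 ] vise side [array([0.4878, 0.1631, 0.    ]), array([0.4766, 0.1589, 0.03  ]), array([0.4692, 0.1633, 0.05  ]), array([0.4618, 0.1583, 0.07  ])]
[0.3959 0.0924 0.007 ] [0.4972 0.0923 0.007 ]
pos [0.4473 0.0958 0.1847] rot [ 3.1395e+00  1.2000e-03 -3.1396e+00] q [-0.1   0.57 -0.32  2.1   0.34  0.52  0.9 ] F [-0.2  0.  -0.5] t 13.83 shift [ 0.005 -0.035  1.464]
```

Call:
move_arm(series=[{"x":0.007,"y":-0.02,"z":0.1,"wx":0.001,"wy":0,"wz":0.001},{"x":0.007,"y":-0.023,"z":0.25,"wx":0.001,"wy":0,"wz":0.001},{"x":0.007,"y":-0.023,"z":0.45,"wx":0.001,"wy":0,"wz":0.001},{"x":0.007,"y":-0.023,"z":0.65,"wx":0.001,"wy":0,"wz":0.001},{"x":0.007,"y":-0.023,"z":0.8,"wx":0.001,"wy":0,"wz":0.001},{"x":0.007,"y":-0.023,"z":0.9,"wx":0.001,"wy":0,"wz":0.001},{"x":0.007,"y":-0.023,"z":1,"wx":0.001,"wy":0,"wz":0.001},{"x":0.007,"y":-0.023,"z":1,"wx":0.001,"wy":0,"wz":0.001}], fingers=0.9)

```text
time: 14.5
position: [0.4453, 0.0934, 0.0626]
eef_rot: [-3.141, -0.002, -3.139]
force: [0.2, 0.8, 0.3]
grip_width: 0.895
gripper_force: 0.0
```

Run:
```python
from h import *
go(.4464,.093,.0107,np.pi)
```

```text
pos [0.4453 0.0934 0.0626] rot [-3.1408e+00 -2.2000e-03 -3.1392e+00] q [-0.24  0.8  -0.11  2.2   0.48  0.17  0.78] F [0.2 0.8 0.3] t 14.5 shift [-0.01  -0.003  0.433]
wrot [-0.00049135 -0.0014293   0.00153869]
```

Call:
move_arm(series=[{"x":-0.005,"y":-0.003,"z":0.05,"wx":0,"wy":-0.001,"wz":0.001},{"x":-0.005,"y":-0.003,"z":0.1,"wx":0,"wy":-0.001,"wz":0.001},{"x":-0.005,"y":-0.003,"z":0.15,"wx":0,"wy":-0.001,"wz":0.001},{"x":-0.005,"y":-0.003,"z":0.2,"wx":0,"wy":-0.001,"wz":0.001},{"x":-0.005,"y":-0.003,"z":0.24,"wx":0,"wy":-0.001,"wz":0.001},{"x":-0.005,"y":-0.003,"z":0.26,"wx":0,"wy":-0.001,"wz":0.001},{"x":-0.005,"y":-0.003,"z":0.26,"wx":0,"wy":-0.001,"wz":0.001},{"x":-0.005,"y":-0.003,"z":0.26,"wx":0,"wy":-0.001,"wz":0.001}])

```text
time: 15.17
position: [0.4465, 0.0904, 0.0332]
eef_rot: [-3.14, 0.001, 3.138]
force: [-0.3, 0.3, 0.4]
grip_width: 0.899
gripper_force: 0.0
```

Run:
```python
from h import *
go(.4464,.093,.0107,np.pi);print(arm.get_state()["q"])
```

```text
pos [0.4465 0.0904 0.0332] rot [-3.1399e+00  1.4000e-03  3.1384e+00] q [-0.27  0.87 -0.05  2.21  0.51  0.08  0.76] F [-0.3  0.3  0.4] t 15.17 shift [0.001 0.022 0.188]
wrot [-0.00104861  0.00089127 -0.00204721]
[-0.2735841   0.86717307 -0.04685155  2.20596439  0.50590142  0.07787957
  0.75908655]
```

Call:
move_arm(series=[{"x":0,"y":0.02,"z":0,"wx":-0.001,"wy":0.02,"wz":-0.002},{"x":0,"y":0.02,"z":0,"wx":-0.001,"wy":0.04,"wz":-0.002},{"x":0,"y":0.02,"z":0,"wx":-0.001,"wy":0.064,"wz":-0.002},{"x":0,"y":0.02,"z":0.02,"wx":-0.001,"wy":0.064,"wz":-0.002},{"x":0,"y":0.02,"z":0.05,"wx":-0.001,"wy":0.064,"wz":-0.002},{"x":0,"y":0.02,"z":0.08,"wx":-0.001,"wy":0.064,"wz":-0.002},{"x":0,"y":0.02,"z":0.1,"wx":-0.001,"wy":0.064,"wz":-0.002},{"x":0,"y":0.02,"z":0.1,"wx":-0.001,"wy":0.064,"wz":-0.002}])

```text
time: 15.83
position: [0.4456, 0.0927, 0.0207]
eef_rot: [-3.141, -0.1, -3.141]
force: [0.1, 0.3, 0.5]
grip_width: 0.899
gripper_force: 0.0
```

Run:
```python
from h import *
go(.4464,.093,.0120)
s=arm.get_state();print(s["q"]);print((Ro.from_euler("xyz",s["eef_rot"]).inv()*Ro.from_matrix(np.array([[-np.cos(.1),0,-np.sin(.1)],[0,1,0],[np.sin(.1),0,-np.cos(.1)]]))).as_rotvec()/(np.pi/2))
```

```text
pos [0.4456 0.0927 0.0207] rot [-3.1409 -0.1002 -3.1408] q [-0.17  0.91 -0.19  2.11  0.49  0.26  0.8 ] F [0.1 0.3 0.5] t 15.83 shift [-0.014  0.002  0.072]
[-0.16940315  0.90636737 -0.19150993  2.10675403  0.4857234   0.26379528
  0.79868102]
[-0.00051176 -0.00013266  0.00048059]
```

Call:
move_arm(series=[{"x":-0.01,"y":0.002,"z":0.02,"wx":0,"wy":0,"wz":0},{"x":-0.01,"y":0.002,"z":0.04,"wx":0,"wy":0,"wz":0},{"x":-0.01,"y":0.002,"z":0.06,"wx":0,"wy":0,"wz":0},{"x":-0.01,"y":0.002,"z":0.07,"wx":0,"wy":0,"wz":0},{"x":-0.01,"y":0.002,"z":0.07,"wx":0,"wy":0,"wz":0},{"x":-0.01,"y":0.002,"z":0.07,"wx":0,"wy":0,"wz":0},{"x":-0.01,"y":0.002,"z":0.07,"wx":0,"wy":0,"wz":0},{"x":-0.01,"y":0.002,"z":0.07,"wx":0,"wy":0,"wz":0}])

```text
time: 16.5
position: [0.447, 0.0931, 0.0129]
eef_rot: [3.141, -0.099, 3.141]
force: [-0.2, 0.4, -0.8]
grip_width: 0.9
gripper_force: 0.0
```

Call:
move_arm(series=[{"x":0,"y":0,"z":0,"wx":0,"wy":0,"wz":0},{"x":0,"y":0,"z":0,"wx":0,"wy":0,"wz":0},{"x":0,"y":0,"z":0,"wx":0,"wy":0,"wz":0},{"x":0,"y":0,"z":0,"wx":0,"wy":0,"wz":0},{"x":0,"y":0,"z":0,"wx":0,"wy":0,"wz":0},{"x":0,"y":0,"z":0,"wx":0,"wy":0,"wz":0},{"x":0,"y":0,"z":0,"wx":0,"wy":0,"wz":0},{"x":0,"y":0,"z":0,"wx":0,"wy":0,"wz":0}], fingers=0)

```text
time: 17.17
position: [0.4471, 0.0928, 0.0138]
eef_rot: [-3.141, -0.098, -3.14]
force: [-1.2, -0.8, 11.4]
grip_width: 0.714
gripper_force: 62.0
```

Run:
```python
from h import *
go(.4412,.3332,.160)
```

```text
pos [0.4471 0.0928 0.0138] rot [-3.1413 -0.0979 -3.1403] q [-0.18  0.92 -0.18  2.1   0.49  0.25  0.8 ] F [-1.2 -0.8 11.4] t 17.17 shift [ 0.165  2.003 -1.208]
```

Call:
move_arm(series=[{"x":0.005,"y":0,"z":-0.05,"wx":0,"wy":0,"wz":0},{"x":0.015,"y":0,"z":-0.15,"wx":0,"wy":0,"wz":0},{"x":0.03,"y":0,"z":-0.3,"wx":0,"wy":0,"wz":0},{"x":0.045,"y":0,"z":-0.45,"wx":0,"wy":0,"wz":0},{"x":0.06,"y":0,"z":-0.6,"wx":0,"wy":0,"wz":0},{"x":0.075,"y":0,"z":-0.75,"wx":0,"wy":0,"wz":0},{"x":0.09,"y":0,"z":-0.9,"wx":0,"wy":0,"wz":0},{"x":0.095,"y":0,"z":-0.95,"wx":0,"wy":0,"wz":0}])

```text
time: 17.83
position: [0.4473, 0.0931, 0.1291]
eef_rot: [3.141, -0.097, 3.141]
force: [0.2, 0.5, -4.2]
grip_width: 0.707
gripper_force: 66.5
```

Call:
move_arm(series=[{"x":0.03,"y":0.05,"z":-0.1,"wx":0,"wy":0,"wz":0},{"x":0.07,"y":0.15,"z":-0.25,"wx":0,"wy":0,"wz":0},{"x":0.07,"y":0.3,"z":-0.25,"wx":0,"wy":0,"wz":0},{"x":0.07,"y":0.47,"z":-0.25,"wx":0,"wy":0,"wz":0},{"x":0.07,"y":0.65,"z":-0.25,"wx":0,"wy":0,"wz":0},{"x":0.07,"y":0.82,"z":-0.25,"wx":0,"wy":0,"wz":0},{"x":0.07,"y":0.95,"z":-0.25,"wx":0,"wy":0,"wz":0},{"x":0.07,"y":1,"z":-0.25,"wx":0,"wy":0,"wz":0}])

```text
time: 18.5
position: [0.4407, 0.2161, 0.1575]
eef_rot: [3.139, -0.1, -3.138]
force: [-0.2, 0.1, -4.3]
grip_width: 0.711
gripper_force: 66.6
```

Call:
move_arm(series=[{"x":0,"y":0.15,"z":0,"wx":0,"wy":0,"wz":0},{"x":0,"y":0.3,"z":0,"wx":0,"wy":0,"wz":0},{"x":0,"y":0.47,"z":0,"wx":0,"wy":0,"wz":0},{"x":0,"y":0.65,"z":0,"wx":0,"wy":0,"wz":0},{"x":0,"y":0.82,"z":0,"wx":0,"wy":0,"wz":0},{"x":0,"y":0.95,"z":0,"wx":0,"wy":0,"wz":0},{"x":0,"y":1,"z":0,"wx":0,"wy":0,"wz":0},{"x":0,"y":1,"z":0,"wx":0,"wy":0,"wz":0}])

```text
time: 19.17
position: [0.4408, 0.3338, 0.1575]
eef_rot: [3.141, -0.1, -3.14]
force: [-1.0, 0.6, -5.4]
grip_width: 0.712
gripper_force: 66.7
```

Run:
```python
from h import *
s,im=snap("hubh",(220,160,420,310),4)
go(.4416,.3332,.0928);print(s["grip_width"],s["q"])
```

```text
pos [0.4411 0.3318 0.1574] rot [-3.1397 -0.1001 -3.1416] q [-0.48  0.75 -0.37  1.77  0.27  0.75  0.6 ] F [ 0.8 -0.3 -5.8] t 19.22 shift [-0.058  0.012  0.535]
0.7116986992903322 [-0.47673872  0.74716534 -0.37308116  1.77149224  0.26737584  0.75013957
  0.60258091]
```

View pics/hubh.png

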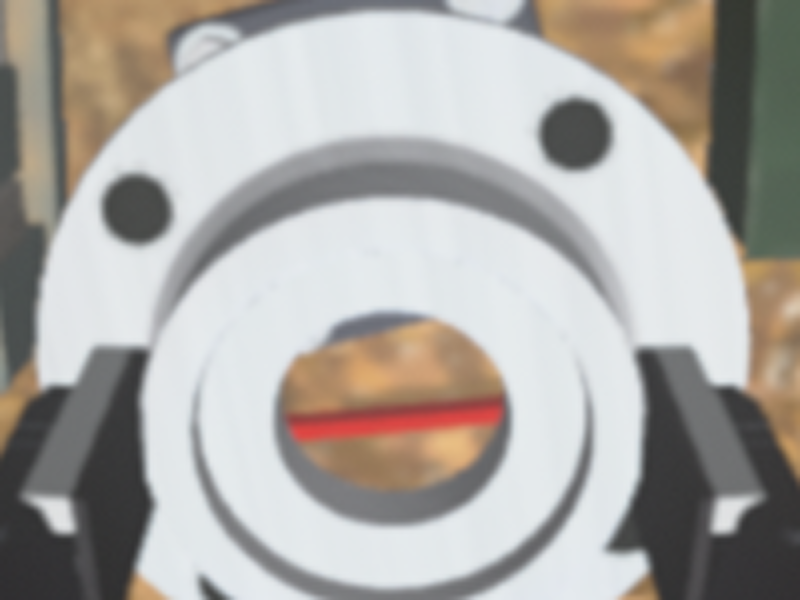

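Call:
move_arm(series=[{"x":-0.005,"y":0.006,"z":0.02,"wx":0,"wy":0,"wz":0},{"x":-0.012,"y":0.006,"z":0.1,"wx":0,"wy":0,"wz":0},{"x":-0.02,"y":0.006,"z":0.2,"wx":0,"wy":0,"wz":0},{"x":-0.03,"y":0.006,"z":0.3,"wx":0,"wy":0,"wz":0},{"x":-0.04,"y":0.006,"z":0.4,"wx":0,"wy":0,"wz":0},{"x":-0.05,"y":0.006,"z":0.48,"wx":0,"wy":0,"wz":0},{"x":-0.056,"y":0.006,"z":0.53,"wx":0,"wy":0,"wz":0},{"x":-0.056,"y":0.006,"z":0.53,"wx":0,"wy":0,"wz":0}])

```text
time: 19.88
position: [0.4413, 0.3327, 0.0925]
eef_rot: [-3.14, -0.101, 3.141]
force: [-0.2, -0.4, -4.7]
grip_width: 0.712
gripper_force: 66.6
```

Run:
```python
from h import *
go(.4416,.3332,.0528)
```

```text
pos [0.4413 0.3327 0.0925] rot [-3.1398 -0.101   3.141 ] q [-0.5   0.84 -0.33  1.81  0.31  0.62  0.57] F [-0.2 -0.4 -4.7] t 19.88 shift [-0.036  0.005  0.329]
```

Call:
move_arm(series=[{"x":-0.005,"y":0.003,"z":0.03,"wx":0,"wy":0,"wz":0},{"x":-0.01,"y":0.003,"z":0.07,"wx":0,"wy":0,"wz":0},{"x":-0.015,"y":0.003,"z":0.11,"wx":0,"wy":0,"wz":0},{"x":-0.019,"y":0.003,"z":0.15,"wx":0,"wy":0,"wz":0},{"x":-0.022,"y":0.003,"z":0.18,"wx":0,"wy":0,"wz":0},{"x":-0.025,"y":0.003,"z":0.21,"wx":0,"wy":0,"wz":0},{"x":-0.027,"y":0.003,"z":0.23,"wx":0,"wy":0,"wz":0},{"x":-0.027,"y":0.003,"z":0.23,"wx":0,"wy":0,"wz":0}])

```text
time: 20.55
position: [0.4421, 0.3339, 0.0658]
eef_rot: [-3.141, -0.1, 3.142]
force: [-0.6, -0.2, -4.7]
grip_width: 0.709
gripper_force: 66.6
```

Call:
move_arm(series=[{"x":-0.001,"y":0,"z":0.01,"wx":0,"wy":0,"wz":0},{"x":-0.002,"y":0,"z":0.02,"wx":0,"wy":0,"wz":0},{"x":-0.003,"y":0,"z":0.03,"wx":0,"wy":0,"wz":0},{"x":-0.004,"y":0,"z":0.04,"wx":0,"wy":0,"wz":0},{"x":-0.005,"y":0,"z":0.05,"wx":0,"wy":0,"wz":0},{"x":-0.006,"y":0,"z":0.06,"wx":0,"wy":0,"wz":0},{"x":-0.007,"y":0,"z":0.07,"wx":0,"wy":0,"wz":0},{"x":-0.007,"y":0,"z":0.07,"wx":0,"wy":0,"wz":0}])

```text
time: 21.22
position: [0.4422, 0.334, 0.0577]
eef_rot: [-3.142, -0.099, 3.142]
force: [0.0, -0.2, -4.9]
grip_width: 0.713
gripper_force: 66.6
```

Run:
```python
from h import *
go(.4416,.3332,.0528)
```

```text
pos [0.4422 0.334  0.0577] rot [-3.1416 -0.0992  3.1415] q [-0.52  0.9  -0.31  1.82  0.33  0.55  0.56] F [ 0.  -0.2 -4.9] t 21.22 shift [ 0.001 -0.007  0.041]
```

Call:
move_arm(series=[{"x":-0.001,"y":-0.003,"z":0.01,"wx":0,"wy":0,"wz":0},{"x":-0.002,"y":-0.003,"z":0.02,"wx":0,"wy":0,"wz":0},{"x":-0.003,"y":-0.003,"z":0.03,"wx":0,"wy":0,"wz":0},{"x":-0.004,"y":-0.003,"z":0.035,"wx":0,"wy":0,"wz":0},{"x":-0.004,"y":-0.003,"z":0.04,"wx":0,"wy":0,"wz":0},{"x":-0.005,"y":-0.003,"z":0.045,"wx":0,"wy":0,"wz":0},{"x":-0.005,"y":-0.003,"z":0.05,"wx":0,"wy":0,"wz":0},{"x":-0.005,"y":-0.003,"z":0.055,"wx":0,"wy":0,"wz":0}])

```text
time: 21.88
position: [0.4424, 0.3337, 0.0529]
eef_rot: [-3.142, -0.098, 3.141]
force: [-1.9, -3.5, 15.9]
grip_width: 0.71
gripper_force: 68.4
```

Run:
```python
from h import *
go(.4416,.3332,.0528)
```

```text
pos [0.4424 0.3337 0.0529] rot [-3.1416 -0.0983  3.1415] q [-0.52  0.91 -0.3   1.82  0.34  0.54  0.55] F [-1.9 -3.5 15.9] t 21.88 shift [ 0.007 -0.005  0.001]
```

Call:
move_arm(series=[{"x":0,"y":0,"z":-0.01,"wx":0,"wy":0,"wz":0},{"x":0,"y":0,"z":-0.01,"wx":0,"wy":0,"wz":0},{"x":0,"y":0,"z":-0.01,"wx":0,"wy":0,"wz":0},{"x":0,"y":0,"z":-0.01,"wx":0,"wy":0,"wz":0},{"x":0,"y":0,"z":-0.01,"wx":0,"wy":0,"wz":0},{"x":0,"y":0,"z":-0.01,"wx":0,"wy":0,"wz":0},{"x":0,"y":0,"z":-0.01,"wx":0,"wy":0,"wz":0},{"x":0,"y":0,"z":-0.01,"wx":0,"wy":0,"wz":0}], fingers=1)

```text
time: 22.55
position: [0.4424, 0.3338, 0.0524]
eef_rot: [3.141, -0.099, 3.142]
force: [-0.2, 0.1, -0.2]
grip_width: 0.998
gripper_force: 0.0
```

Call:
move_arm(series=[{"x":0.008,"y":0,"z":-0.08,"wx":0,"wy":0,"wz":0},{"x":0.02,"y":0,"z":-0.2,"wx":0,"wy":0,"wz":0},{"x":0.035,"y":0,"z":-0.35,"wx":0,"wy":0,"wz":0},{"x":0.05,"y":0,"z":-0.5,"wx":0,"wy":0,"wz":0},{"x":0.065,"y":0,"z":-0.65,"wx":0,"wy":-0.02,"wz":0},{"x":0.08,"y":0,"z":-0.8,"wx":0,"wy":-0.04,"wz":0},{"x":0.095,"y":0,"z":-0.95,"wx":0,"wy":-0.0626,"wz":0},{"x":0.095,"y":0,"z":-0.95,"wx":0,"wy":-0.0626,"wz":0}])

```text
time: 23.22
position: [0.4421, 0.3358, 0.1711]
eef_rot: [3.137, 0.004, -3.139]
force: [-0.2, 0.3, 0.4]
grip_width: 1.002
gripper_force: 0.0
```

Call:
move_arm(series=[{"x":-0.15,"y":0.03,"z":0,"wx":0,"wy":0,"wz":0},{"x":-0.3,"y":0.05,"z":0,"wx":0,"wy":0,"wz":0},{"x":-0.5,"y":0.1,"z":0,"wx":0,"wy":0,"wz":0},{"x":-0.7,"y":0.13,"z":0,"wx":0,"wy":0,"wz":0},{"x":-0.9,"y":0.16,"z":0,"wx":0,"wy":0,"wz":0},{"x":-1,"y":0.18,"z":0,"wx":0,"wy":0,"wz":0},{"x":-1,"y":0.18,"z":0,"wx":0,"wy":0,"wz":0},{"x":-1,"y":0.18,"z":0,"wx":0,"wy":0,"wz":0}])

```text
time: 23.88
position: [0.5622, 0.3549, 0.1665]
eef_rot: [-3.141, -0.002, 3.141]
force: [1.1, 0.8, -0.3]
grip_width: 1.003
gripper_force: 0.0
```

Call:
move_arm(series=[{"x":-0.1,"y":0,"z":0,"wx":0,"wy":0,"wz":0},{"x":-0.2,"y":0,"z":0,"wx":0,"wy":0,"wz":0},{"x":-0.2,"y":0,"z":0,"wx":0,"wy":0,"wz":0},{"x":-0.2,"y":0,"z":0,"wx":0,"wy":0,"wz":0},{"x":-0.2,"y":0,"z":0,"wx":0,"wy":0,"wz":0},{"x":-0.2,"y":0,"z":0,"wx":0,"wy":0,"wz":0},{"x":-0.2,"y":0,"z":0,"wx":0,"wy":0,"wz":0},{"x":-0.2,"y":0,"z":0,"wx":0,"wy":0,"wz":0}])

```text
time: 24.55
position: [0.5857, 0.3555, 0.1671]
eef_rot: [3.141, -0.001, -3.141]
force: [-0.3, 0.6, 0.8]
grip_width: 1.002
gripper_force: 0.0
```

```bash
cat > ring.py <<'E'
from h import *
def ring(name,X,z,rout):
    """centre of a pale ring with outer radius rout (m), near X, top face at z"""
    import pickle
    s=pickle.load(open(f"pics/{name}.pkl","rb"));u,v=proj([X[0],X[1],z],s)
    e=abs(proj([X[0],X[1]+rout,z],s)[0]-u)
    im=cv2.imread(f"pics/{name}_full.png");x0,y0=int(u-40),int(v-40);c=im[y0:y0+80,x0:x0+80]
    g=cv2.resize(cv2.cvtColor(c,cv2.COLOR_BGR2GRAY),None,fx=4,fy=4,interpolation=cv2.INTER_CUBIC)
    h=cv2.HoughCircles(g,cv2.HOUGH_GRADIENT,1.5,20,param1=60,param2=25,minRadius=int(e*4*.4),maxRadius=int(e*4*1.25))
    print("expected",u.round(1),v.round(1),"r",e.round(1))
    for a,b,r in ([] if h is None else h[0][:6]):
        p=((a+.5)/4-.5+x0,(b+.5)/4-.5+y0);print("hough",np.round(p,1),(r/4).round(1),w2w(*p,z,s).round(4))
    # pale low-saturation blob
    hsv=cv2.cvtColor(c,cv2.COLOR_BGR2HSV)
    m=((hsv[...,1]<60)).astype(np.uint8);m=cv2.morphologyEx(m,cv2.MORPH_CLOSE,np.ones((3,3)))
    cs,_=cv2.findContours(m,cv2.RETR_EXTERNAL,cv2.CHAIN_APPROX_NONE)
    for k in cs:
        if cv2.contourArea(k)>200:
            (a,b),(w,hh),_=cv2.fitEllipse(cv2.convexHull(k));print("blob",round(a+x0,1),round(b+y0,1),"axes",round(w,1),round(hh,1),w2w(a+x0,b+y0,z,s).round(4))
E
python3 - <<'E'
from ring import *
s,_=snap("sb"); go(.5882,.355,.007,np.pi)
ring("sb",[.5882,.355],.013,.0215)
E
```

```text
pos [0.5859 0.3555 0.1671] rot [ 3.1414e+00 -9.0000e-04 -3.1412e+00] q [-0.45  0.86 -0.33  1.42  0.31  0.92  0.71] F [ 1.3 -0.2  0.2] t 24.6 shift [-0.021 -0.004  1.334]
wrot [ 0.00011324 -0.00056692  0.00027664]
expected 318.3 185.4 r 21.6
hough [317.6 182.3] 19.1 [0.585  0.3543 0.013 ]
hough [317.6 187.6] 16.9 [0.5904 0.3543 0.013 ]
hough [322.1 180.1] 15.0 [0.5827 0.3587 0.013 ]
hough [313.4 192.1] 22.8 [0.5951 0.3501 0.013 ]
hough [312.3 185.7] 15.8 [0.5885 0.349  0.013 ]
hough [313.1 180.1] 14.9 [0.5827 0.3498 0.013 ]
blob 317.4 185.7 axes 41.5 42.6 [0.5885 0.3541 0.013 ]
```

Call:
move_arm(series=[{"x":-0.02,"y":-0.007,"z":0.15,"wx":0,"wy":0,"wz":0},{"x":-0.02,"y":-0.007,"z":0.3,"wx":0,"wy":0,"wz":0},{"x":-0.02,"y":-0.007,"z":0.45,"wx":0,"wy":0,"wz":0},{"x":-0.02,"y":-0.007,"z":0.6,"wx":0,"wy":0,"wz":0},{"x":-0.02,"y":-0.007,"z":0.75,"wx":0,"wy":0,"wz":0},{"x":-0.02,"y":-0.007,"z":0.9,"wx":0,"wy":0,"wz":0},{"x":-0.02,"y":-0.007,"z":1,"wx":0,"wy":0,"wz":0},{"x":-0.02,"y":-0.007,"z":1,"wx":0,"wy":0,"wz":0}])

```text
time: 25.27
position: [0.5868, 0.3533, 0.0441]
eef_rot: [-3.139, -0.005, -3.141]
force: [-0.0, 0.0, -0.1]
grip_width: 0.999
gripper_force: 0.0
```

Call:
move_arm(series=[{"x":0,"y":0,"z":0.08,"wx":0,"wy":0,"wz":0},{"x":0,"y":0,"z":0.16,"wx":0,"wy":0,"wz":0},{"x":0,"y":0,"z":0.24,"wx":0,"wy":0,"wz":0},{"x":0,"y":0,"z":0.29,"wx":0,"wy":0,"wz":0},{"x":0,"y":0,"z":0.31,"wx":0,"wy":0,"wz":0},{"x":0,"y":0,"z":0.31,"wx":0,"wy":0,"wz":0},{"x":0,"y":0,"z":0.31,"wx":0,"wy":0,"wz":0},{"x":0,"y":0,"z":0.31,"wx":0,"wy":0,"wz":0}])

```text
time: 25.93
position: [0.589, 0.3548, 0.0103]
eef_rot: [3.141, 0.0, 3.141]
force: [0.4, -0.1, 0.3]
grip_width: 1.001
gripper_force: 0.0
```

Run:
```python
from h import *
go(.5885,.3547,.0095,np.pi)
```

```text
pos [0.589  0.3548 0.0103] rot [3.1407e+00 2.0000e-04 3.1415e+00] q [-0.48  1.06 -0.27  1.47  0.38  0.66  0.65] F [ 0.4 -0.1  0.3] t 25.93 shift [ 0.004 -0.001  0.007]
wrot [ 5.39898130e-04  1.16510954e-04 -8.74535073e-05]
```

Call:
move_arm(series=[{"x":0,"y":0,"z":0.006,"wx":0,"wy":0,"wz":0},{"x":0,"y":0,"z":0.006,"wx":0,"wy":0,"wz":0},{"x":0,"y":0,"z":0.006,"wx":0,"wy":0,"wz":0},{"x":0,"y":0,"z":0.006,"wx":0,"wy":0,"wz":0},{"x":0,"y":0,"z":0.006,"wx":0,"wy":0,"wz":0},{"x":0,"y":0,"z":0.006,"wx":0,"wy":0,"wz":0},{"x":0,"y":0,"z":0.006,"wx":0,"wy":0,"wz":0},{"x":0,"y":0,"z":0.006,"wx":0,"wy":0,"wz":0}], fingers=0)

```text
time: 26.6
position: [0.5888, 0.3547, 0.0099]
eef_rot: [3.141, -0.0, 3.142]
force: [-0.7, -1.6, 6.4]
grip_width: 0.44
gripper_force: 59.5
```

Run:
```python
from h import *
go(.4422,.3337,.150,np.pi)
```

```text
pos [0.5888 0.3547 0.0099] rot [ 3.1411e+00 -1.0000e-04  3.1415e+00] q [-0.48  1.06 -0.27  1.47  0.38  0.66  0.65] F [-0.7 -1.6  6.4] t 26.6 shift [ 1.222 -0.174 -1.168]
wrot [ 2.98811157e-04 -7.15851304e-05 -3.14798662e-05]
```

Call:
move_arm(series=[{"x":0,"y":0,"z":-0.05,"wx":0,"wy":0,"wz":0},{"x":0,"y":0,"z":-0.15,"wx":0,"wy":0,"wz":0},{"x":0,"y":0,"z":-0.3,"wx":0,"wy":0,"wz":0},{"x":0,"y":0,"z":-0.5,"wx":0,"wy":0,"wz":0},{"x":0,"y":0,"z":-0.7,"wx":0,"wy":0,"wz":0},{"x":0,"y":0,"z":-0.85,"wx":0,"wy":0,"wz":0},{"x":0,"y":0,"z":-0.95,"wx":0,"wy":0,"wz":0},{"x":0,"y":0,"z":-1,"wx":0,"wy":0,"wz":0}])

```text
time: 27.27
position: [0.5896, 0.3552, 0.1317]
eef_rot: [3.139, 0.002, 3.141]
force: [-0.1, -0.7, -0.6]
grip_width: 0.437
gripper_force: 60.2
```

Call:
move_arm(series=[{"x":0.1,"y":-0.02,"z":-0.1,"wx":0,"wy":0,"wz":0},{"x":0.2,"y":-0.04,"z":-0.17,"wx":0,"wy":0,"wz":0},{"x":0.35,"y":-0.07,"z":-0.17,"wx":0,"wy":0,"wz":0},{"x":0.5,"y":-0.1,"z":-0.17,"wx":0,"wy":0,"wz":0},{"x":0.65,"y":-0.13,"z":-0.17,"wx":0,"wy":0,"wz":0},{"x":0.8,"y":-0.16,"z":-0.17,"wx":0,"wy":0,"wz":0},{"x":0.9,"y":-0.176,"z":-0.17,"wx":0,"wy":0,"wz":0},{"x":1,"y":-0.176,"z":-0.17,"wx":0,"wy":0,"wz":0}])

```text
time: 27.93
position: [0.4673, 0.3322, 0.149]
eef_rot: [-3.14, -0.002, 3.141]
force: [-0.3, -0.3, -0.7]
grip_width: 0.436
gripper_force: 60.3
```

Call:
move_arm(series=[{"x":0.08,"y":0,"z":0,"wx":0,"wy":0,"wz":0},{"x":0.15,"y":0,"z":0,"wx":0,"wy":0,"wz":0},{"x":0.2,"y":0,"z":0,"wx":0,"wy":0,"wz":0},{"x":0.23,"y":0,"z":0,"wx":0,"wy":0,"wz":0},{"x":0.23,"y":0,"z":0,"wx":0,"wy":0,"wz":0},{"x":0.23,"y":0,"z":0,"wx":0,"wy":0,"wz":0},{"x":0.23,"y":0,"z":0,"wx":0,"wy":0,"wz":0},{"x":0.23,"y":0,"z":0,"wx":0,"wy":0,"wz":0}])

```text
time: 28.6
position: [0.4418, 0.3333, 0.1495]
eef_rot: [3.141, -0.0, 3.141]
force: [0.0, -0.2, -1.4]
grip_width: 0.438
gripper_force: 60.3
```

Run:
```python
from h import *
go(.4415,.3335,.100,np.pi);print(arm.get_state()["grip_width"])
```

```text
pos [0.4418 0.3333 0.1495] rot [ 3.1412e+00 -1.0000e-04  3.1407e+00] q [-0.55  0.72 -0.29  1.86  0.34  0.61  0.51] F [ 0.  -0.2 -1.4] t 28.6 shift [0.002 0.001 0.413]
wrot [ 2.45038456e-04 -4.85730699e-05 -5.73304557e-04]
0.4381341390435758
```

Call:
move_arm(series=[{"x":0.002,"y":0.001,"z":0.05,"wx":0,"wy":0,"wz":0},{"x":0.002,"y":0.001,"z":0.12,"wx":0,"wy":0,"wz":0},{"x":0.002,"y":0.001,"z":0.2,"wx":0,"wy":0,"wz":0},{"x":0.002,"y":0.001,"z":0.28,"wx":0,"wy":0,"wz":0},{"x":0.002,"y":0.001,"z":0.35,"wx":0,"wy":0,"wz":0},{"x":0.002,"y":0.001,"z":0.39,"wx":0,"wy":0,"wz":0},{"x":0.002,"y":0.001,"z":0.41,"wx":0,"wy":0,"wz":0},{"x":0.002,"y":0.001,"z":0.41,"wx":0,"wy":0,"wz":0}])

```text
time: 29.27
position: [0.4405, 0.3333, 0.0996]
eef_rot: [-3.141, -0.002, -3.142]
force: [0.2, 0.2, -0.1]
grip_width: 0.438
gripper_force: 60.3
```

Call:
move_arm(series=[{"x":0,"y":0,"z":0.02,"wx":0,"wy":0,"wz":0},{"x":0,"y":0,"z":0.04,"wx":0,"wy":0,"wz":0},{"x":0,"y":0,"z":0.06,"wx":0,"wy":0,"wz":0},{"x":0,"y":0,"z":0.08,"wx":0,"wy":0,"wz":0},{"x":0,"y":0,"z":0.1,"wx":0,"wy":0,"wz":0},{"x":0,"y":0,"z":0.12,"wx":0,"wy":0,"wz":0},{"x":0,"y":0,"z":0.13,"wx":0,"wy":0,"wz":0},{"x":0,"y":0,"z":0.14,"wx":0,"wy":0,"wz":0}])

```text
time: 29.93
position: [0.4408, 0.3335, 0.0834]
eef_rot: [3.141, -0.001, 3.141]
force: [-0.2, 0.3, -1.6]
grip_width: 0.434
gripper_force: 60.3
```

Run:
```python
from h import *
go(.4415,.3335,.0709,np.pi)
```

```text
pos [0.4408 0.3335 0.0834] rot [ 3.1414e+00 -7.0000e-04  3.1415e+00] q [-0.59  0.82 -0.23  1.9   0.39  0.46  0.47] F [-0.2  0.3 -1.6] t 29.93 shift [-0.006 -0.     0.104]
wrot [ 9.80763004e-05 -4.41571981e-04 -6.37484421e-05]
```

Call:
move_arm(series=[{"x":-0.004,"y":0,"z":0.01,"wx":0,"wy":0,"wz":0},{"x":-0.004,"y":0,"z":0.02,"wx":0,"wy":0,"wz":0},{"x":-0.004,"y":0,"z":0.03,"wx":0,"wy":0,"wz":0},{"x":-0.004,"y":0,"z":0.04,"wx":0,"wy":0,"wz":0},{"x":-0.004,"y":0,"z":0.05,"wx":0,"wy":0,"wz":0},{"x":-0.004,"y":0,"z":0.06,"wx":0,"wy":0,"wz":0},{"x":-0.004,"y":0,"z":0.07,"wx":0,"wy":0,"wz":0},{"x":-0.004,"y":0,"z":0.07,"wx":0,"wy":0,"wz":0}])

```text
time: 30.6
position: [0.4411, 0.3334, 0.0749]
eef_rot: [-3.141, -0.001, 3.142]
force: [-0.1, -0.4, -0.7]
grip_width: 0.436
gripper_force: 60.3
```

Run:
```python
from h import *
go(.4415,.3335,.0709,np.pi)
```

```text
pos [0.4411 0.3334 0.0749] rot [-3.1415e+00 -1.0000e-03  3.1416e+00] q [-0.6   0.84 -0.23  1.9   0.4   0.45  0.46] F [-0.1 -0.4 -0.7] t 30.6 shift [-0.003  0.001  0.033]
wrot [-8.97063416e-05 -6.61647116e-04 -1.11706535e-05]
```

Now inside the recess; the last 4 mm with a light push.

Call:
move_arm(series=[{"x":0,"y":0,"z":0.008,"wx":0,"wy":0,"wz":0},{"x":0,"y":0,"z":0.014,"wx":0,"wy":0,"wz":0},{"x":0,"y":0,"z":0.02,"wx":0,"wy":0,"wz":0},{"x":0,"y":0,"z":0.026,"wx":0,"wy":0,"wz":0},{"x":0,"y":0,"z":0.032,"wx":0,"wy":0,"wz":0},{"x":0,"y":0,"z":0.038,"wx":0,"wy":0,"wz":0},{"x":0,"y":0,"z":0.044,"wx":0,"wy":0,"wz":0},{"x":0,"y":0,"z":0.048,"wx":0,"wy":0,"wz":0}])

```text
time: 31.27
position: [0.4411, 0.3335, 0.0708]
eef_rot: [-3.141, -0.0, -3.142]
force: [-5.4, -2.4, 18.5]
grip_width: 0.441
gripper_force: 65.2
```

Run:
```python
from h import *
go(.4415,.3335,.0709,np.pi)
```

```text
pos [0.4411 0.3335 0.0708] rot [-3.1415e+00 -2.0000e-04 -3.1415e+00] q [-0.6   0.84 -0.22  1.9   0.4   0.44  0.46] F [-5.4 -2.4 18.5] t 31.27 shift [-0.003  0.    -0.001]
wrot [-6.04529380e-05 -1.26602771e-04  4.50872744e-05]
```

Call:
move_arm(series=[{"x":0,"y":0,"z":0.01,"wx":0,"wy":0,"wz":0},{"x":0,"y":0,"z":-0.01,"wx":0,"wy":0,"wz":0},{"x":0,"y":0,"z":-0.01,"wx":0,"wy":0,"wz":0},{"x":0,"y":0,"z":-0.01,"wx":0,"wy":0,"wz":0},{"x":0,"y":0,"z":-0.01,"wx":0,"wy":0,"wz":0},{"x":0,"y":0,"z":-0.01,"wx":0,"wy":0,"wz":0},{"x":0,"y":0,"z":-0.01,"wx":0,"wy":0,"wz":0},{"x":0,"y":0,"z":-0.01,"wx":0,"wy":0,"wz":0}], fingers=1)

```text
time: 31.93
position: [0.4413, 0.3335, 0.0705]
eef_rot: [3.141, -0.001, 3.142]
force: [-0.1, 0.2, 0.3]
grip_width: 1.002
gripper_force: 0.0
```

Call:
move_arm(series=[{"x":0,"y":0,"z":-0.1,"wx":0,"wy":0,"wz":0},{"x":0,"y":0,"z":-0.25,"wx":0,"wy":0,"wz":0},{"x":0,"y":0,"z":-0.4,"wx":0,"wy":0,"wz":0},{"x":0,"y":0,"z":-0.55,"wx":0,"wy":0,"wz":0},{"x":0,"y":0,"z":-0.7,"wx":0,"wy":0,"wz":0},{"x":0,"y":0,"z":-0.8,"wx":0,"wy":0,"wz":0},{"x":0,"y":0,"z":-0.83,"wx":0,"wy":0,"wz":0},{"x":0,"y":0,"z":-0.83,"wx":0,"wy":0,"wz":0}])

```text
time: 32.6
position: [0.4418, 0.3338, 0.171]
eef_rot: [3.14, 0.001, 3.141]
force: [-0.8, -0.4, -0.2]
grip_width: 1.0
gripper_force: 0.0
```

Call:
move_arm(series=[{"x":-0.15,"y":-0.1,"z":0,"wx":0,"wy":0,"wz":0},{"x":-0.3,"y":-0.2,"z":0,"wx":0,"wy":0,"wz":0},{"x":-0.45,"y":-0.3,"z":0,"wx":0,"wy":0,"wz":0},{"x":-0.6,"y":-0.4,"z":0,"wx":0,"wy":0,"wz":0},{"x":-0.75,"y":-0.5,"z":0,"wx":0,"wy":0,"wz":0},{"x":-0.9,"y":-0.6,"z":0,"wx":0,"wy":0,"wz":0},{"x":-0.95,"y":-0.62,"z":0,"wx":0,"wy":0,"wz":0},{"x":-0.95,"y":-0.62,"z":0,"wx":0,"wy":0,"wz":0}])

```text
time: 33.27
position: [0.5565, 0.2571, 0.1688]
eef_rot: [-3.14, -0.001, 3.138]
force: [-0.2, 0.3, -0.5]
grip_width: 1.003
gripper_force: 0.0
```

Call:
move_arm(series=[{"x":-0.15,"y":-0.1,"z":0,"wx":0,"wy":0,"wz":0},{"x":-0.3,"y":-0.2,"z":0,"wx":0,"wy":0,"wz":0},{"x":-0.45,"y":-0.3,"z":0,"wx":0,"wy":0,"wz":0},{"x":-0.6,"y":-0.4,"z":0,"wx":0,"wy":0,"wz":0},{"x":-0.6,"y":-0.4,"z":0,"wx":0,"wy":0,"wz":0},{"x":-0.6,"y":-0.4,"z":0,"wx":0,"wy":0,"wz":0},{"x":-0.6,"y":-0.4,"z":0,"wx":0,"wy":0,"wz":0},{"x":-0.6,"y":-0.4,"z":0,"wx":0,"wy":0,"wz":0}])

```text
time: 33.93
position: [0.6254, 0.2134, 0.1698]
eef_rot: [3.14, -0.002, -3.138]
force: [-0.3, 1.1, -0.1]
grip_width: 0.995
gripper_force: 0.0
```

Run:
```python
from ring import *
s,_=snap("wa"); go(.627,.211,.002,np.pi)
ring("wa",[.627,.211],.006,.020)
```

```text
pos [0.6257 0.2131 0.17  ] rot [ 3.1405e+00 -2.0000e-03 -3.1386e+00] q [-0.21  0.82 -0.36  1.5   0.33  0.88  0.9 ] F [0.1 0.5 0.6] t 33.98 shift [-0.013 -0.019  1.4  ]
wrot [ 0.00069945 -0.0012644   0.00189987]
expected 316.3 182.2 r 19.5
hough [314.8 181.6] 19.7 [0.6263 0.2095 0.006 ]
hough [311.8 186.8] 14.0 [0.6319 0.2064 0.006 ]
hough [318.6 177.8] 14.2 [0.6223 0.2133 0.006 ]
hough [320.1 183.4] 14.2 [0.6283 0.2149 0.006 ]
hough [309.9 180.4] 14.4 [0.6251 0.2045 0.006 ]
hough [313.3 176.7] 14.4 [0.6211 0.208  0.006 ]
blob 314.9 181.6 axes 38.7 39.7 [0.6264 0.2096 0.006 ]
```

Call:
move_arm(series=[{"x":-0.006,"y":-0.024,"z":0.15,"wx":0.001,"wy":-0.001,"wz":0.002},{"x":-0.006,"y":-0.024,"z":0.3,"wx":0.001,"wy":-0.001,"wz":0.002},{"x":-0.006,"y":-0.024,"z":0.45,"wx":0.001,"wy":-0.001,"wz":0.002},{"x":-0.006,"y":-0.024,"z":0.6,"wx":0.001,"wy":-0.001,"wz":0.002},{"x":-0.006,"y":-0.024,"z":0.75,"wx":0.001,"wy":-0.001,"wz":0.002},{"x":-0.006,"y":-0.024,"z":0.9,"wx":0.001,"wy":-0.001,"wz":0.002},{"x":-0.006,"y":-0.024,"z":1,"wx":0.001,"wy":-0.001,"wz":0.002},{"x":-0.006,"y":-0.024,"z":1,"wx":0.001,"wy":-0.001,"wz":0.002}])

```text
time: 34.65
position: [0.6255, 0.2083, 0.0475]
eef_rot: [-3.139, -0.004, 3.14]
force: [-0.3, -1.0, 0.9]
grip_width: 1.002
gripper_force: 0.0
```

Call:
move_arm(series=[{"x":0,"y":0,"z":0.08,"wx":0,"wy":0,"wz":0},{"x":0,"y":0,"z":0.16,"wx":0,"wy":0,"wz":0},{"x":0,"y":0,"z":0.24,"wx":0,"wy":0,"wz":0},{"x":0,"y":0,"z":0.32,"wx":0,"wy":0,"wz":0},{"x":0,"y":0,"z":0.36,"wx":0,"wy":0,"wz":0},{"x":0,"y":0,"z":0.36,"wx":0,"wy":0,"wz":0},{"x":0,"y":0,"z":0.36,"wx":0,"wy":0,"wz":0},{"x":0,"y":0,"z":0.36,"wx":0,"wy":0,"wz":0}])

```text
time: 35.32
position: [0.6284, 0.2084, 0.0072]
eef_rot: [-3.141, 0.002, 3.138]
force: [-0.2, 0.2, -0.1]
grip_width: 1.001
gripper_force: 0.0
```

Run:
```python
from h import *
go(.6264,.2102,.003,np.pi)
```

```text
pos [0.6284 0.2084 0.0072] rot [-3.1407e+00  1.7000e-03  3.1383e+00] q [-0.25  1.04 -0.27  1.56  0.42  0.6   0.82] F [-0.2  0.2 -0.1] t 35.32 shift [0.017 0.015 0.035]
wrot [-0.00059323  0.00108815 -0.00209791]
```

Call:
move_arm(series=[{"x":0.015,"y":0.015,"z":0.01,"wx":0,"wy":0.001,"wz":-0.002},{"x":0.015,"y":0.015,"z":0.02,"wx":0,"wy":0.001,"wz":-0.002},{"x":0.015,"y":0.015,"z":0.033,"wx":0,"wy":0.001,"wz":-0.002},{"x":0.015,"y":0.015,"z":0.033,"wx":0,"wy":0.001,"wz":-0.002},{"x":0.015,"y":0.015,"z":0.033,"wx":0,"wy":0.001,"wz":-0.002},{"x":0.015,"y":0.015,"z":0.033,"wx":0,"wy":0.001,"wz":-0.002},{"x":0.015,"y":0.015,"z":0.033,"wx":0,"wy":0.001,"wz":-0.002},{"x":0.015,"y":0.015,"z":0.033,"wx":0,"wy":0.001,"wz":-0.002}])

```text
time: 35.98
position: [0.6263, 0.21, 0.0029]
eef_rot: [-3.14, -0.0, 3.141]
force: [0.0, -0.1, -1.1]
grip_width: 0.997
gripper_force: 0.0
```

Call:
move_arm(series=[{"x":0,"y":0,"z":0,"wx":0,"wy":0,"wz":0},{"x":0,"y":0,"z":0,"wx":0,"wy":0,"wz":0},{"x":0,"y":0,"z":0,"wx":0,"wy":0,"wz":0},{"x":0,"y":0,"z":0,"wx":0,"wy":0,"wz":0},{"x":0,"y":0,"z":0,"wx":0,"wy":0,"wz":0},{"x":0,"y":0,"z":0,"wx":0,"wy":0,"wz":0},{"x":0,"y":0,"z":0,"wx":0,"wy":0,"wz":0},{"x":0,"y":0,"z":0,"wx":0,"wy":0,"wz":0}], fingers=0)

```text
time: 36.65
position: [0.6287, 0.2142, 0.0058]
eef_rot: [3.136, 0.006, -3.141]
force: [-0.2, 2.2, 13.1]
grip_width: 0.001
gripper_force: 5.9
```

Run:
```python
from h import *
p=arm.get_state()["position"];print("target x",p[0]+.4411-.6264)
go(.4414,.3335,.150,np.pi)
```

```text
target x 0.44339536859988316
pos [0.6287 0.2142 0.0058] rot [ 3.1362  0.0056 -3.1407] q [-0.25  1.04 -0.27  1.56  0.43  0.59  0.82] F [-0.2  2.2 13.1] t 36.65 shift [ 1.553  1.002 -1.205]
wrot [0.00344786 0.00353721 0.00059457]
```

Call:
move_arm(series=[{"x":0,"y":0,"z":-0.1,"wx":0,"wy":0,"wz":0},{"x":0,"y":0,"z":-0.25,"wx":0,"wy":0,"wz":0},{"x":0,"y":0,"z":-0.4,"wx":0,"wy":0,"wz":0},{"x":0,"y":0,"z":-0.6,"wx":0,"wy":0,"wz":0},{"x":0,"y":0,"z":-0.8,"wx":0,"wy":0,"wz":0},{"x":0,"y":0,"z":-0.95,"wx":0,"wy":0,"wz":0},{"x":0,"y":0,"z":-1,"wx":0,"wy":0,"wz":0},{"x":0,"y":0,"z":-1,"wx":0,"wy":0,"wz":0}])

```text
time: 37.32
position: [0.6273, 0.2102, 0.1248]
eef_rot: [-3.141, 0.002, 3.141]
force: [-0.2, 0.6, -0.6]
grip_width: -0.003
gripper_force: 0.0
```

Call:
move_arm(series=[{"x":0,"y":0,"z":-0.1,"wx":0,"wy":0,"wz":0},{"x":0,"y":0,"z":-0.2,"wx":0,"wy":0,"wz":0},{"x":0,"y":0,"z":-0.3,"wx":0,"wy":0,"wz":0},{"x":0,"y":0,"z":-0.35,"wx":0,"wy":0,"wz":0},{"x":0,"y":0,"z":-0.35,"wx":0,"wy":0,"wz":0},{"x":0,"y":0,"z":-0.35,"wx":0,"wy":0,"wz":0},{"x":0,"y":0,"z":-0.35,"wx":0,"wy":0,"wz":0},{"x":0,"y":0,"z":-0.35,"wx":0,"wy":0,"wz":0}], fingers=1)

```text
time: 37.98
position: [0.6259, 0.2099, 0.1641]
eef_rot: [-3.14, -0.002, -3.142]
force: [-0.1, -0.2, -0.2]
grip_width: 0.995
gripper_force: 0.0
```

Run:
```python
from ring import *
s,_=snap("wb"); go(.6264,.2102,.0,np.pi)
ring("wb",[.6264,.2102],.006,.020)
```

```text
pos [0.6259 0.21   0.1642] rot [-3.1396e+00 -1.9000e-03 -3.1416e+00] q [-0.21  0.83 -0.35  1.5   0.34  0.87  0.89] F [-0.4 -0.5  0.5] t 38.03 shift [-0.006  0.005  1.368]
wrot [-1.23934481e-03 -1.17783403e-03  1.20647381e-05]
expected 319.4 182.6 r 19.8
hough [312.2 185.3] 20.1 [0.6293 0.203  0.006 ]
hough [306.9 184.9] 15.0 [0.6289 0.1977 0.006 ]
hough [314.1 180.1] 23.7 [0.6238 0.2049 0.006 ]
hough [318.2 184.9] 14.5 [0.6289 0.209  0.006 ]
hough [314.4 190.2] 13.7 [0.6344 0.2052 0.006 ]
hough [301.7 184.6] 9.7 [0.6285 0.1924 0.006 ]
blob 311.9 185.4 axes 39.6 43.3 [0.6293 0.2026 0.006 ]
```

Run:
```python
from h import *;import pickle
for n,(u,v) in (("wa",(315,181.6)),("wb",(312,185.4))):
    s=pickle.load(open(f"pics/{n}.pkl","rb"))
    im=cv2.imread(f"pics/{n}_full.png");x0,y0=int(u-32),int(v-32);c=cv2.resize(im[y0:y0+64,x0:x0+64],None,fx=4,fy=4,interpolation=cv2.INTER_CUBIC)
    h=cv2.cvtColor(c,cv2.COLOR_BGR2HSV)
    for th in(45,70):
        m=((h[...,1]<th)&(h[...,2]>140)).astype(np.uint8);cs,hr=cv2.findContours(m,cv2.RETR_CCOMP,cv2.CHAIN_APPROX_NONE)
        for k in cs:
            if cv2.contourArea(k)>1500:
                (a,b),(w,hh),an=cv2.fitEllipse(k);print(n,th,round(a/4+x0,1),round(b/4+y0,1),"ax",round(w/4,1),round(hh/4,1),round(an),w2w(a/4+x0,b/4+y0,.006,s).round(4))
```

```text
wa 45 315.3 182.0 ax 38.3 39.2 97 [0.6268 0.21   0.006 ]
wa 45 315.4 182.1 ax 16.5 17.8 87 [0.6268 0.2101 0.006 ]
wa 70 315.2 182.0 ax 39.1 40.2 101 [0.6268 0.2099 0.006 ]
wa 70 315.4 182.0 ax 15.6 16.9 86 [0.6267 0.2101 0.006 ]
wb 45 312.7 184.6 ax 38.9 39.8 93 [0.6285 0.2035 0.006 ]
wb 45 312.9 184.6 ax 16.8 17.9 90 [0.6285 0.2036 0.006 ]
wb 70 312.7 184.6 ax 39.9 40.7 89 [0.6286 0.2035 0.006 ]
wb 70 312.8 184.6 ax 15.8 17.1 89 [0.6285 0.2036 0.006 ]
```

Call:
move_arm(series=[{"x":-0.02,"y":-0.053,"z":0.15,"wx":-0.001,"wy":-0.001,"wz":0},{"x":-0.02,"y":-0.053,"z":0.3,"wx":-0.001,"wy":-0.001,"wz":0},{"x":-0.02,"y":-0.053,"z":0.45,"wx":-0.001,"wy":-0.001,"wz":0},{"x":-0.02,"y":-0.053,"z":0.6,"wx":-0.001,"wy":-0.001,"wz":0},{"x":-0.02,"y":-0.053,"z":0.75,"wx":-0.001,"wy":-0.001,"wz":0},{"x":-0.02,"y":-0.053,"z":0.9,"wx":-0.001,"wy":-0.001,"wz":0},{"x":-0.02,"y":-0.053,"z":1,"wx":-0.001,"wy":-0.001,"wz":0},{"x":-0.02,"y":-0.053,"z":1,"wx":-0.001,"wy":-0.001,"wz":0}])

```text
time: 38.7
position: [0.6265, 0.2027, 0.0418]
eef_rot: [-3.14, -0.004, -3.141]
force: [-0.0, -0.2, 0.2]
grip_width: 0.999
gripper_force: 0.0
```

Call:
move_arm(series=[{"x":0,"y":0,"z":0.08,"wx":0,"wy":0,"wz":0},{"x":0,"y":0,"z":0.16,"wx":0,"wy":0,"wz":0},{"x":0,"y":0,"z":0.24,"wx":0,"wy":0,"wz":0},{"x":0,"y":0,"z":0.32,"wx":0,"wy":0,"wz":0},{"x":0,"y":0,"z":0.36,"wx":0,"wy":0,"wz":0},{"x":0,"y":0,"z":0.36,"wx":0,"wy":0,"wz":0},{"x":0,"y":0,"z":0.36,"wx":0,"wy":0,"wz":0},{"x":0,"y":0,"z":0.36,"wx":0,"wy":0,"wz":0}])

```text
time: 39.37
position: [0.6291, 0.2039, 0.0021]
eef_rot: [3.141, 0.002, 3.142]
force: [0.4, -0.2, 0.4]
grip_width: 0.999
gripper_force: 0.0
```

Run:
```python
from h import *
go(.6284,.2036,-.001,np.pi)
```

```text
pos [0.6291 0.2039 0.0021] rot [3.1410e+00 1.8000e-03 3.1415e+00] q [-0.24  1.05 -0.27  1.57  0.43  0.59  0.83] F [ 0.4 -0.2  0.4] t 39.37 shift [ 0.006 -0.003  0.026]
wrot [ 3.93708580e-04  1.11787455e-03 -3.69663343e-05]
```

Call:
move_arm(series=[{"x":0.006,"y":-0.003,"z":0.01,"wx":0,"wy":0.001,"wz":0},{"x":0.006,"y":-0.003,"z":0.02,"wx":0,"wy":0.001,"wz":0},{"x":0.006,"y":-0.003,"z":0.026,"wx":0,"wy":0.001,"wz":0},{"x":0.006,"y":-0.003,"z":0.026,"wx":0,"wy":0.001,"wz":0},{"x":0.006,"y":-0.003,"z":0.026,"wx":0,"wy":0.001,"wz":0},{"x":0.006,"y":-0.003,"z":0.026,"wx":0,"wy":0.001,"wz":0},{"x":0.006,"y":-0.003,"z":0.026,"wx":0,"wy":0.001,"wz":0},{"x":0.006,"y":-0.003,"z":0.026,"wx":0,"wy":0.001,"wz":0}], fingers=0.55)

```text
time: 40.03
position: [0.628, 0.2034, -0.0014]
eef_rot: [3.141, -0.001, 3.142]
force: [-0.6, 0.2, -0.9]
grip_width: 0.547
gripper_force: 0.0
```

Call:
move_arm(series=[{"x":0,"y":0,"z":0,"wx":0,"wy":0,"wz":0},{"x":0,"y":0,"z":0,"wx":0,"wy":0,"wz":0},{"x":0,"y":0,"z":0,"wx":0,"wy":0,"wz":0},{"x":0,"y":0,"z":0,"wx":0,"wy":0,"wz":0},{"x":0,"y":0,"z":0,"wx":0,"wy":0,"wz":0},{"x":0,"y":0,"z":0,"wx":0,"wy":0,"wz":0},{"x":0,"y":0,"z":0,"wx":0,"wy":0,"wz":0},{"x":0,"y":0,"z":0,"wx":0,"wy":0,"wz":0}], fingers=0.35)

```text
time: 40.7
position: [0.6281, 0.2034, -0.0007]
eef_rot: [3.141, -0.0, 3.141]
force: [-0.8, -0.0, 5.3]
grip_width: 0.426
gripper_force: 59.4
```

Run:
```python
from h import *
go(.6284,.2036,-.001,np.pi);print(arm.get_state()["gripper_force"])
```

```text
pos [ 0.6281  0.2034 -0.0007] rot [ 3.1414e+00 -3.0000e-04  3.1413e+00] q [-0.24  1.05 -0.27  1.57  0.43  0.58  0.83] F [-0.8 -0.   5.3] t 40.7 shift [-0.002  0.002  0.003]
wrot [ 0.00014727 -0.0001798  -0.00016518]
59.3780992180109
```

Call:
move_arm(series=[{"x":0,"y":0,"z":-0.05,"wx":0,"wy":0,"wz":0},{"x":0,"y":0,"z":-0.15,"wx":0,"wy":0,"wz":0},{"x":0,"y":0,"z":-0.3,"wx":0,"wy":0,"wz":0},{"x":0,"y":0,"z":-0.5,"wx":0,"wy":0,"wz":0},{"x":0,"y":0,"z":-0.7,"wx":0,"wy":0,"wz":0},{"x":0,"y":0,"z":-0.85,"wx":0,"wy":0,"wz":0},{"x":0,"y":0,"z":-0.95,"wx":0,"wy":0,"wz":0},{"x":0,"y":0,"z":-1,"wx":0,"wy":0,"wz":0}])

```text
time: 41.37
position: [0.6291, 0.2038, 0.1212]
eef_rot: [3.14, 0.003, 3.141]
force: [-0.1, -0.4, -0.5]
grip_width: 0.431
gripper_force: 60.0
```

Call:
move_arm(series=[{"x":0.1,"y":0.07,"z":-0.1,"wx":0,"wy":0,"wz":0},{"x":0.23,"y":0.16,"z":-0.25,"wx":0,"wy":0,"wz":0},{"x":0.4,"y":0.28,"z":-0.25,"wx":0,"wy":0,"wz":0},{"x":0.55,"y":0.38,"z":-0.25,"wx":0,"wy":0,"wz":0},{"x":0.7,"y":0.49,"z":-0.25,"wx":0,"wy":0,"wz":0},{"x":0.85,"y":0.59,"z":-0.25,"wx":0,"wy":0,"wz":0},{"x":0.95,"y":0.66,"z":-0.25,"wx":0,"wy":0,"wz":0},{"x":1,"y":0.7,"z":-0.25,"wx":0,"wy":0,"wz":0}])

```text
time: 42.03
position: [0.5057, 0.2888, 0.1484]
eef_rot: [3.141, -0.003, -3.139]
force: [-0.6, -0.8, -0.0]
grip_width: 0.425
gripper_force: 60.0
```

Call:
move_arm(series=[{"x":0.15,"y":0.1,"z":0,"wx":0,"wy":0,"wz":0},{"x":0.3,"y":0.2,"z":0,"wx":0,"wy":0,"wz":0},{"x":0.45,"y":0.3,"z":0,"wx":0,"wy":0,"wz":0},{"x":0.56,"y":0.38,"z":0,"wx":0,"wy":0,"wz":0},{"x":0.56,"y":0.38,"z":0,"wx":0,"wy":0,"wz":0},{"x":0.56,"y":0.38,"z":0,"wx":0,"wy":0,"wz":0},{"x":0.56,"y":0.38,"z":0,"wx":0,"wy":0,"wz":0},{"x":0.56,"y":0.38,"z":0,"wx":0,"wy":0,"wz":0}])

```text
time: 42.7
position: [0.4425, 0.3315, 0.1485]
eef_rot: [-3.141, 0.0, 3.139]
force: [0.3, -0.7, -0.3]
grip_width: 0.427
gripper_force: 60.1
```

Run:
```python
from h import *
go(.4411,.3334,.095,np.pi);print(arm.get_state()["grip_width"])
```

```text
pos [0.4425 0.3315 0.1485] rot [-3.1408e+00  3.0000e-04  3.1388e+00] q [-0.55  0.72 -0.29  1.86  0.34  0.61  0.51] F [ 0.3 -0.7 -0.3] t 42.7 shift [0.012 0.016 0.446]
wrot [-0.00048187  0.00021444 -0.00180547]
0.4268634654554329
```

Call:
move_arm(series=[{"x":0.01,"y":0.014,"z":0.03,"wx":0,"wy":0,"wz":-0.002},{"x":0.01,"y":0.014,"z":0.1,"wx":0,"wy":0,"wz":-0.002},{"x":0.01,"y":0.014,"z":0.2,"wx":0,"wy":0,"wz":-0.002},{"x":0.01,"y":0.014,"z":0.3,"wx":0,"wy":0,"wz":-0.002},{"x":0.01,"y":0.014,"z":0.38,"wx":0,"wy":0,"wz":-0.002},{"x":0.01,"y":0.014,"z":0.44,"wx":0,"wy":0,"wz":-0.002},{"x":0.01,"y":0.014,"z":0.46,"wx":0,"wy":0,"wz":-0.002},{"x":0.01,"y":0.014,"z":0.46,"wx":0,"wy":0,"wz":-0.002}])

```text
time: 43.37
position: [0.4394, 0.3343, 0.0927]
eef_rot: [-3.141, -0.002, -3.139]
force: [-0.4, 0.5, 0.3]
grip_width: 0.422
gripper_force: 60.1
```

Run:
```python
from h import *
go(.4411,.3334,.0733,np.pi)
```

```text
pos [0.4394 0.3343 0.0927] rot [-3.1409e+00 -1.6000e-03 -3.1386e+00] q [-0.59  0.81 -0.24  1.9   0.38  0.49  0.47] F [-0.4  0.5  0.3] t 43.37 shift [-0.014 -0.007  0.162]
wrot [-0.00045993 -0.00102146  0.00192789]
```

Call:
move_arm(series=[{"x":-0.012,"y":-0.006,"z":0,"wx":0,"wy":-0.001,"wz":0.002},{"x":-0.012,"y":-0.006,"z":0,"wx":0,"wy":-0.001,"wz":0.002},{"x":-0.012,"y":-0.006,"z":0.01,"wx":0,"wy":-0.001,"wz":0.002},{"x":-0.012,"y":-0.006,"z":0.02,"wx":0,"wy":-0.001,"wz":0.002},{"x":-0.012,"y":-0.006,"z":0.03,"wx":0,"wy":-0.001,"wz":0.002},{"x":-0.012,"y":-0.006,"z":0.04,"wx":0,"wy":-0.001,"wz":0.002},{"x":-0.012,"y":-0.006,"z":0.05,"wx":0,"wy":-0.001,"wz":0.002},{"x":-0.012,"y":-0.006,"z":0.05,"wx":0,"wy":-0.001,"wz":0.002}])

```text
time: 44.03
position: [0.441, 0.3338, 0.0873]
eef_rot: [-3.142, 0.001, 3.142]
force: [0.4, -0.6, 0.1]
grip_width: 0.427
gripper_force: 60.1
```

Run:
```python
from h import *
go(.4411,.3334,.0733,np.pi)
```

```text
pos [0.441  0.3338 0.0873] rot [-3.1416e+00  7.0000e-04  3.1416e+00] q [-0.59  0.82 -0.24  1.9   0.39  0.47  0.47] F [ 0.4 -0.6  0.1] t 44.03 shift [-0.001 -0.003  0.116]
wrot [-8.67701134e-06  4.14707966e-04 -2.64430077e-05]
```

Call:
move_arm(series=[{"x":0,"y":-0.002,"z":0.01,"wx":0,"wy":0,"wz":0},{"x":0,"y":-0.002,"z":0.02,"wx":0,"wy":0,"wz":0},{"x":0,"y":-0.002,"z":0.03,"wx":0,"wy":0,"wz":0},{"x":0,"y":-0.002,"z":0.04,"wx":0,"wy":0,"wz":0},{"x":0,"y":-0.002,"z":0.05,"wx":0,"wy":0,"wz":0},{"x":0,"y":-0.002,"z":0.06,"wx":0,"wy":0,"wz":0},{"x":0,"y":-0.002,"z":0.07,"wx":0,"wy":0,"wz":0},{"x":0,"y":-0.002,"z":0.075,"wx":0,"wy":0,"wz":0}])

```text
time: 44.7
position: [0.441, 0.3336, 0.0783]
eef_rot: [3.142, 0.001, 3.142]
force: [-0.3, 0.2, -0.7]
grip_width: 0.431
gripper_force: 60.1
```

Run:
```python
from h import *
go(.4411,.3334,.0733,np.pi)
```

```text
pos [0.441  0.3336 0.0783] rot [3.1416e+00 7.0000e-04 3.1416e+00] q [-0.6   0.83 -0.23  1.9   0.39  0.45  0.46] F [-0.3  0.2 -0.7] t 44.7 shift [-0.001 -0.002  0.042]
wrot [ 2.52607978e-05  4.54596233e-04 -9.84908808e-06]
```

Call:
move_arm(series=[{"x":0,"y":0,"z":0.01,"wx":0,"wy":0,"wz":0},{"x":0,"y":0,"z":0.018,"wx":0,"wy":0,"wz":0},{"x":0,"y":0,"z":0.025,"wx":0,"wy":0,"wz":0},{"x":0,"y":0,"z":0.032,"wx":0,"wy":0,"wz":0},{"x":0,"y":0,"z":0.04,"wx":0,"wy":0,"wz":0},{"x":0,"y":0,"z":0.046,"wx":0,"wy":0,"wz":0},{"x":0,"y":0,"z":0.052,"wx":0,"wy":0,"wz":0},{"x":0,"y":0,"z":0.056,"wx":0,"wy":0,"wz":0}])

```text
time: 45.37
position: [0.4411, 0.3336, 0.0732]
eef_rot: [3.142, 0.002, 3.142]
force: [-3.8, -3.0, 17.8]
grip_width: 0.425
gripper_force: 61.8
```

Run:
```python
from h import *
go(.4411,.3334,.0733,np.pi)
```

```text
pos [0.4411 0.3336 0.0732] rot [3.1415e+00 1.7000e-03 3.1416e+00] q [-0.6   0.84 -0.22  1.9   0.4   0.44  0.46] F [-3.8 -3.  17.8] t 45.37 shift [ 0.    -0.002 -0.001]
wrot [ 2.83978952e-05  1.05818678e-03 -2.24609351e-05]
```

Call:
move_arm(series=[{"x":0,"y":0,"z":0,"wx":0,"wy":0,"wz":0},{"x":0,"y":0,"z":-0.01,"wx":0,"wy":0,"wz":0},{"x":0,"y":0,"z":-0.01,"wx":0,"wy":0,"wz":0},{"x":0,"y":0,"z":-0.01,"wx":0,"wy":0,"wz":0},{"x":0,"y":0,"z":-0.01,"wx":0,"wy":0,"wz":0},{"x":0,"y":0,"z":-0.01,"wx":0,"wy":0,"wz":0},{"x":0,"y":0,"z":-0.01,"wx":0,"wy":0,"wz":0},{"x":0,"y":0,"z":-0.01,"wx":0,"wy":0,"wz":0}], fingers=1)

```text
time: 46.03
position: [0.4411, 0.3336, 0.0729]
eef_rot: [3.141, 0.001, 3.141]
force: [-0.6, -0.7, 0.7]
grip_width: 1.001
gripper_force: 0.0
```

Call:
move_arm(series=[{"x":0,"y":0,"z":-0.1,"wx":0,"wy":0,"wz":0},{"x":0,"y":0,"z":-0.25,"wx":0,"wy":0,"wz":0},{"x":0,"y":0,"z":-0.4,"wx":0,"wy":0,"wz":0},{"x":0,"y":0,"z":-0.55,"wx":0,"wy":0,"wz":0},{"x":0,"y":0,"z":-0.7,"wx":0,"wy":0,"wz":0},{"x":0,"y":0,"z":-0.85,"wx":0,"wy":0,"wz":0},{"x":0,"y":0,"z":-1,"wx":0,"wy":0,"wz":0},{"x":0,"y":0,"z":-1,"wx":0,"wy":0,"wz":0}])

```text
time: 46.7
position: [0.4425, 0.3351, 0.1962]
eef_rot: [3.137, 0.006, 3.141]
force: [0.0, 0.9, 0.1]
grip_width: 1.003
gripper_force: 0.0
```

Call:
move_arm(series=[{"x":0.1,"y":0,"z":-0.1,"wx":0,"wy":0,"wz":0},{"x":0.1,"y":0,"z":-0.2,"wx":0,"wy":0,"wz":0},{"x":0.1,"y":0,"z":-0.2,"wx":0,"wy":0,"wz":0},{"x":0.1,"y":0,"z":-0.2,"wx":0,"wy":0,"wz":0},{"x":0.1,"y":0,"z":-0.2,"wx":0,"wy":0,"wz":0},{"x":0.1,"y":0,"z":-0.2,"wx":0,"wy":0,"wz":0},{"x":0.1,"y":0,"z":-0.2,"wx":0,"wy":0,"wz":0},{"x":0.1,"y":0,"z":-0.2,"wx":0,"wy":0,"wz":0}])

```text
time: 47.37
position: [0.4289, 0.3334, 0.2163]
eef_rot: [-3.141, 0.0, 3.141]
force: [0.1, 0.2, -0.9]
grip_width: 1.004
gripper_force: 0.0
```

Run:
```python
from h import *
snap("fin",(220,120,420,270),4)
```

```text
(no output)
```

View pics/fin.png

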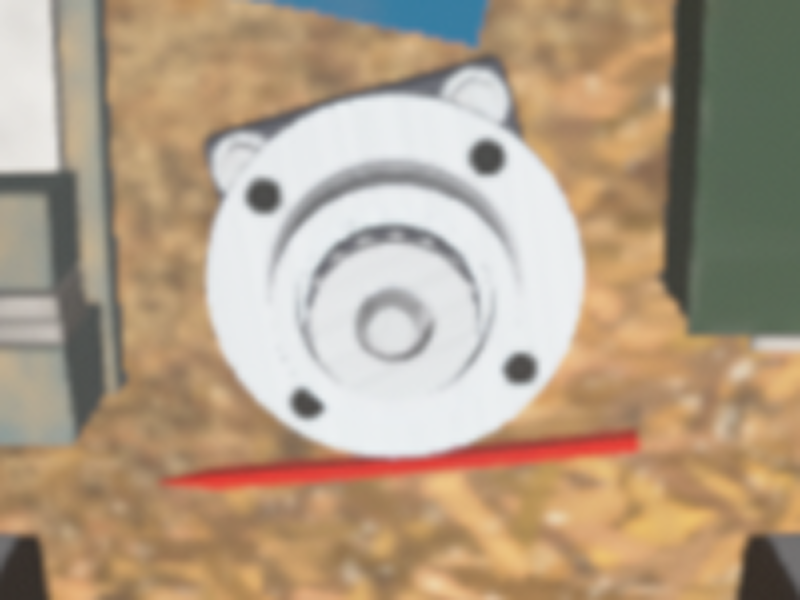

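The picture shows the whole stack on the axle. The washer lies round the spindle at about (393, 322), inside the bearing and the hub. The pencil is where it was, and nothing touches the gripper.

```bash
python3 -c "
from rig import workorder;print(workorder.finish_job())"
```

```text
the job is handed in; nothing more can be done
None
```

The large bearing, hub, small bearing and washer were lowered onto the axle in that order, each stopping within about 0.2 mm of its home height before release, and the job was handed in at about 47 s; the first washer grip slipped and pushed it about 7 mm along the bench.

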